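# Swap the connectors in a ratchet-driven connector vise

### The arm

A 6-joint arm with a two-finger parallel gripper is mounted at the origin on the work surface. World frame = base frame: x ahead of the robot, y to its left, z up, the work surface at z = 0. Lengths are in m, angles in rad, forces in N, time in s.
With the tool pointing down it reaches from about 0.35 to 0.85 m from the base axis. Payload 8.1 kg.
Tool frame: the origin (TCP) lies between the finger pads; the fingertips stand 11 mm ahead of it and the grasp point (between the pads) lies 8 mm behind it (tips_ahead is the z of the fingertips in the tool frame, in m); z points along the fingers, y is the line along which they close (so a half turn about z gives the same grasp; the last joint's range is limited). The gripper opens to 93 mm and grips with 3 to 60 N. Pads are 15 mm wide; open, the fingers measure 128 mm over their backs; the gripper's body (75 mm by 188 mm) begins 65 mm behind the grasp point.
Start: joints at [-1.421, 0.13, 1.488, -0, 1.523, -0.085], TCP at [0.14, -0.584, 0.23] pointing down, gripper open.
Joint ranges: [-2.96, 2.96], [-0.89, 2.26], [0.02, 2.5], [-1.34, 4.48], [0, 2.73], [-2.66, 2.66]. Speed limits (rad/s): [2.39, 2.39, 2.79, 3.14, 3.14, 3.14].

### API

Orientations are given as a rotation vector (axis times angle).
In Python, from plant import read_state, read_camera, close_job, tips_ahead gives the robot as it stands. The module is installed in compiled form; this text tells all that it offers.
- The arm moves only by the tool move_arm, never from a script. Its argument "plan" is a list of rows, each a list of 7 numbers: the turn, a rotation vector about the tool's x, y, z in units of 6 degrees (1.0 is 6 degrees), then the shift along the tool's x, y, z in units of 25 mm (1.0 is 25 mm), then the finger opening in mm, from 0 to 93. A call has exactly 10 rows; each row shifts and turns the commanded pose from where the row before left it, along the tool's axes as they then stand; what a row does not reach is not made up. A row lasts 1/10 s, in which the tool goes at most 50 mm and 8.59 degrees, less where a joint would pass 70% of its speed; a pose out of reach is approached as far as the arm can. A call is refused whole if a number of a shift passes 1 or a number of a turn 1, either way. A call with a gripper value outside its range is refused whole. The fingers move at their own pace and stop on an object; "force" is the grip in N (left out, the last holds). Time passes only in rows, so rows that do not move let the fingers close, or fill a call up. It gives the time, the measured TCP pose, the force, the opening and the grip force at its end, in the units of the state.
- read_state(): the state, without advancing time (a new reading comes with each control period).
- read_camera(name): name is "scene" or "top"; returns a dict with "frame" (420x560x3 uint8, red, green, blue), "z_map" (420x560 float32, m along the optical axis (not along the pixel's ray), 0 where there is no reading), "fx", "fy", "cx", "cy" (pixels), "rvec" (rotation vector, rad) and "tvec" (3), from world to camera coordinates, as OpenCV has them. Camera axes: x right, y down, z forward; pixel columns grow to the right and rows downward; lengths in m; the calibration is good to about 2 mm. A picture is of the moment at which its call begins.
- close_job(): hands the job in; it is judged then, once.
The state is a dict: "t": time; "q": joint angles; "dq": joint speeds; "joint_torque": joint torques, N m; "tool_pos": TCP position; "orientation": TCP orientation; "force": force on the tool from outside, world axes, zero at the start; "wrist_torque": the same for the moment, N m; "opening": finger opening in m; "gripper_force": force on a finger pad.
Only numpy, scipy, OpenCV 4.12 (cv2) and the standard library are available. Lean on these libraries where they do the work, as an engineer would, in place of code of your own. Each camera call takes 0.05 s, during which the arm holds its last target. There are 200 camera calls.

### The job

Change over the connector vise: without moving the jaw, flip the ratchet's direction lever from tightening to loosening, swing the handle clockwise all the way to its stop to make sure that it free-wheels, and then ratchet the jaw open by about 12 mm. Put the finished brown connector in the blue tray and stand every white connector that lies on the bench on the narrow yellow ledge, lengthwise from jaw to jaw and side by side. Then, with the jaw still open, flip the lever back to tightening and ratchet the jaw shut until the white connectors are firmly clamped with its springs pressed in by about 5 mm, leaving the other things on the bench alone.

Things in the scene. Friction and masses are not known exactly. Their poses are not given: they have to be found in the camera images.
- ledge (a point): fixed vise (sizes in mm): centre line of the TOP of its narrow raised yellow ledge, 45 above the bench. x = clamping direction towards the fixed blue jaw, y along the ledge, z up. The ledge is 30 wide (x -21 to +9), free length y -107 to +107 between 4 high end stops; three connectors fit well at y = -70, 0, +70. A clamped connector has its centre at x = 0, z = 18 and its long axis along x (either way round)
- fixed_face (a point): middle of the fixed blue jaw's face, x = +35 in the ledge's frame; the jaw rises 23 above the ledge. Same axes as ledge
- pad_face (a point): middle of the moving jaw's black sprung face, x = -35.5 mm minus the jaw joint's value in the ledge's frame while the springs are slack; it rises 19 above the ledge, the blue jaw behind it 21. Same axes as ledge
- spindle (a point): the ratchet's vertical turning axis, at the vise's -y end: x = 0, y = -185 in the ledge's frame; point 55 above the bench. Same axes as ledge
- handle (a joint): angle of the ratchet handle about the vertical spindle (rad): 0 when it points along the ledge's -y, growing anticlockwise seen from above, stops at -0.8 and +0.8. It stays where it is left (0.06 N m friction). The spindle-to-post line is the ledge's -y turned by this angle
- post (a point): red upright round post at the handle's end, 24 diameter, straddled or gripped from above; 140 from the spindle, 34 to 102 above the bench, on a bar 20 wide with its top at 34. The point is on its axis, 68 above the bench; x points outward along the handle. Driving takes about 3 to 5 N here, free-wheeling 1 to 2 N
- lever (a joint): direction lever's angle on the handle (rad), -0.4 to 0.4, over-centre sprung: it stays on the side of 0 where it is left, at 0.2 to 0.4 in size. Negative = tightening: clockwise strokes (from above) close the jaw, anticlockwise ones free-wheel. Positive = loosening: anticlockwise strokes open it, clockwise ones free-wheel. 16 teeth, 0.39 rad apart: up to 0.45 rad of a stroke is lost before it bites
- thumb_pin (a point): green upright pin on the end of the lever's black arm, 12 diameter, 55 to 100 above the bench; the point is on its axis, 77.5 up. The lever pivots 65 from the spindle towards the post and reaches 65 back, so the pin is on the spindle axis at 0 and 25 aside at +-0.4; positive = pin to the right, looking from spindle to post. Push it sideways past the middle (1.5 N) with the handle let go: it snaps over
- jaw (a joint): opening of the moving jaw from where its black face all but touches (0.5 mm) a 70 mm connector (m): starts at 0, opens to 0.018, closes to -0.0078; 6 mm per rad of the wheel (2.4 mm a tooth, about 7 mm a full stroke); stays where it is left. Below -0.0005 its springs (2.5 N per mm) press on the connectors
- white1_mid (a point): white connector housing, a plain block 70 mm long (its x) x 30 wide (its y) x 36 high (its z), 60 g; the point is its centre, 18 above its underside. On the bench at the start, at any heading; may be absent
- white2_mid (a point): white connector housing, a plain block 70 mm long (its x) x 30 wide (its y) x 36 high (its z), 60 g; the point is its centre, 18 above its underside. On the bench at the start, at any heading; may be absent
- white3_mid (a point): white connector housing, a plain block 70 mm long (its x) x 30 wide (its y) x 36 high (its z), 60 g; the point is its centre, 18 above its underside. On the bench at the start, at any heading; may be absent
- white4_mid (a point): white connector housing, a plain block 70 mm long (its x) x 30 wide (its y) x 36 high (its z), 60 g; the point is its centre, 18 above its underside. On the bench at the start, at any heading; may be absent
- brown_mid (a point): finished brown connector housing, a plain block 70 mm long (its x) x 30 wide (its y) x 36 high (its z), 60 g; the point is its centre, 18 above its underside. At the start it stands clamped on the ledge
- tray_in (a point): centre of the inner floor of the fixed blue open tray, floor 4 above the bench; inside 117 (x) x 182 (y), walls 35 high
- module: black control module, 85 x 55 x 26; bystander, not to be disturbed; origin under its centre
- tape_roll: roll of black tape lying flat, 90 diameter, 22 high; bystander, not to be disturbed; origin under its centre
- driver: orange screwdriver lying flat (origin near its middle); bystander, not to be disturbed; origin under its centre
- yellow_plug: yellow plug, 60 x 30 x 24; bystander, not to be disturbed; origin under its centre
- cleaner: upright spray can, 60 diameter, 150 high; bystander, not to be disturbed; origin under its centre
- relay: grey relay, 50 x 50 x 45; bystander, not to be disturbed; origin under its centre
Mind the look-alikes: they are no part of the job. What is meant by the part that bears brown_mid is not green, and is the smaller of those in its own colour.

How it is judged:
On the way, in this order (a step that is already met when the one before it is completed fails the run):
1. the lever is flipped to loosening while the jaw has not been moved (within 2 mm) (value of joint lever above 0.15 rad and value of joint jaw between -0.002 and 0.002 m), for 0.2 s.
2. the handle free-wheels clockwise on its way to the stop (past -0.3 rad): it turns while the jaw stays (within 4 mm of its start) (value of joint handle below -0.3 rad and velocity of joint handle below -0.03 rad/s and value of joint lever above 0.1 rad and value of joint jaw between -0.002 and 0.004 m and velocity of joint jaw between -0.0005 and 0.0005 m/s), for 0.1 s.
3. the jaw is ratcheted open by at least 9 mm (value of joint jaw above 0.009 m), for 0.2 s.
4. the brown connector is in the tray and every white one stands on the ledge between the open jaws (x of brown_mid in the frame of tray_in between -0.056 and 0.056 m and y of brown_mid in the frame of tray_in between -0.088 and 0.088 m and z of brown_mid in the frame of tray_in below 0.04 m and z of white1_mid in the frame of ledge between 0.013 and 0.023 m and x of white1_mid in the frame of ledge between -0.022 and 0.006 m and y of white1_mid in the frame of ledge between -0.105 and 0.105 m and angle between each of white1_mid, white2_mid, white3_mid, white4_mid's own z axis and vertical below 0.12 rad and z of white2_mid in the frame of ledge between 0.013 and 0.023 m and x of white2_mid in the frame of ledge between -0.022 and 0.006 m and y of white2_mid in the frame of ledge between -0.105 and 0.105 m and z of white3_mid in the frame of ledge between 0.013 and 0.023 m and x of white3_mid in the frame of ledge between -0.022 and 0.006 m and y of white3_mid in the frame of ledge between -0.105 and 0.105 m and z of white4_mid in the frame of ledge between 0.013 and 0.023 m and x of white4_mid in the frame of ledge between -0.022 and 0.006 m and y of white4_mid in the frame of ledge between -0.105 and 0.105 m and value of joint jaw above 0.006 m), for 0.3 s.
5. the lever is flipped back to tightening while the jaw is still open (value of joint lever below -0.15 rad and value of joint jaw above 0.006 m), for 0.2 s.
6. the jaw is ratcheted shut on the white connectors (value of joint jaw below -0.003 m), for 0.2 s.
At the end, for the whole second after the job is handed in: The brown connector is at rest in the tray; every white connector stands upright (within 0.12 rad) on the ledge, clamped lengthwise (within 0.12 rad) against the fixed jaw (within 5 mm), the jaw tightened at least 3 mm beyond first touch (its value below -0.003), the lever on the tightening side (x of brown_mid in the frame of tray_in between -0.056 and 0.056 m and y of brown_mid in the frame of tray_in between -0.088 and 0.088 m and z of brown_mid in the frame of tray_in below 0.04 m and z of white1_mid in the frame of ledge between 0.013 and 0.023 m and x of white1_mid in the frame of ledge between -0.005 and 0.005 m and y of white1_mid in the frame of ledge between -0.105 and 0.105 m and angle between each of white1_mid, white2_mid, white3_mid, white4_mid's own z axis and vertical below 0.12 rad and angle between the x axis of each of white1_mid, white2_mid, white3_mid, white4_mid and the x axis of ledge, either way round below 0.12 rad and linear speed of each of white1, white2, white3, white4, brown below 0.02 m/s and z of white2_mid in the frame of ledge between 0.013 and 0.023 m and x of white2_mid in the frame of ledge between -0.005 and 0.005 m and y of white2_mid in the frame of ledge between -0.105 and 0.105 m and z of white3_mid in the frame of ledge between 0.013 and 0.023 m and x of white3_mid in the frame of ledge between -0.005 and 0.005 m and y of white3_mid in the frame of ledge between -0.105 and 0.105 m and z of white4_mid in the frame of ledge between 0.013 and 0.023 m and x of white4_mid in the frame of ledge between -0.005 and 0.005 m and y of white4_mid in the frame of ledge between -0.105 and 0.105 m and value of joint jaw below -0.003 m and value of joint lever below -0.1 rad).
It fails at once if a bystander is moved by more than 30 mm (distance of any of module, tape_roll, driver, yellow_plug, cleaner, relay from where it was at the start of the episode above 0.03 m).
Of white1, white2, white3, white4 only 2 to 3 are there at a start; the rules pass over those that are not, and their reading is None.
At some moment in a run one of white1, white2, white3, white4, brown may be knocked a few centimetres aside while the robot is not near it.
Once in a run the grip may slacken for a moment while it holds something.
It also fails if it takes over 210 s, if anything falls off the work surface, if the arm or the gripper's body presses on something with over 40 N, if the wrist force passes 120 N, or if a joint passes its speed limit or range.

## Working session

There is one attempt and no reset: what is moved stays moved. The work goes in short steps, Python scripts to look and compute and a tool call to move; the robot and the scene stay as the last step left them, time stands still between calls to the robot, and variables do not carry over. Pictures are saved under pics/ and viewed, at most 14 in all, crops included, and the job is handed in when it is done.

Besides the shell and the picture viewer there is one more tool, called as name(argument=value, ...) on one line, values as JSON. move_arm: Moves the arm, as the interface text tells. Its arguments: {"type":"object","properties":{"plan":{"type":"array","items":{"type":"array","items":{"type":"number"}}},"force":{"type":"number"}},"required":["plan"]}

```bash
mkdir -p pics; cat > h.py <<'E'
import numpy as np, cv2
from plant import *
def cam(n):
    c=read_camera(n); c['R']=cv2.Rodrigues(np.array(c['rvec'],float))[0]; c['t']=np.array(c['tvec'],float); return c
def save(c,name,crop=None,s=1):
    im=c['frame'][:,:,::-1]
    if crop: x0,y0,x1,y1=crop; im=im[y0:y1,x0:x1]
    im=cv2.resize(im,None,fx=s,fy=s,interpolation=cv2.INTER_CUBIC); cv2.imwrite('pics/'+name,im)
def ray(c,u,v,z):
    d=c['R'].T@np.array([(u-c['cx'])/c['fx'],(v-c['cy'])/c['fy'],1]); o=-c['R'].T@c['t']
    return o+d*(z-o[2])/d[2]
def cloud(c):
    v,u=np.mgrid[:420,:560]; z=c['z_map']
    P=np.stack([(u-c['cx'])/c['fx']*z,(v-c['cy'])/c['fy']*z,z],-1)
    return (P-c['t'])@c['R']
def proj(c,p):
    q=c['R']@np.array(p)+c['t']; return q[0]/q[2]*c['fx']+c['cx'],q[1]/q[2]*c['fy']+c['cy']
E
python3 - <<'E'
from h import *
for n in('scene','top'):
    c=cam(n); save(c,n+'0.png'); print(n,-c['R'].T@c['t'],c['fx'],c['R'][2])
s=read_state();print(s['tool_pos'],s['orientation'],s['opening'],s['force'],tips_ahead)
E
```

```text
scene [0.90604241 0.63301672 1.03111271] 464.014610180013 [-0.31812145 -0.56353922 -0.76237936]
top [ 0.27268078 -0.04777414  1.10589214] 407.10917364844374 [ 0.21199485  0.02091955 -0.97704685]
[ 0.13952391 -0.58306885  0.2287073 ] [-3.11837799e+00 -3.67777173e-01  6.33983074e-05] 0.0929561013185289 [ 1.10699194 -0.05505423  0.2826272 ] 0.011
```

View pics/scene0.png

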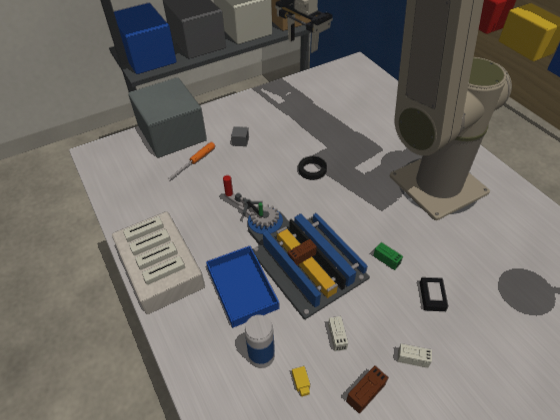

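View pics/top0.png

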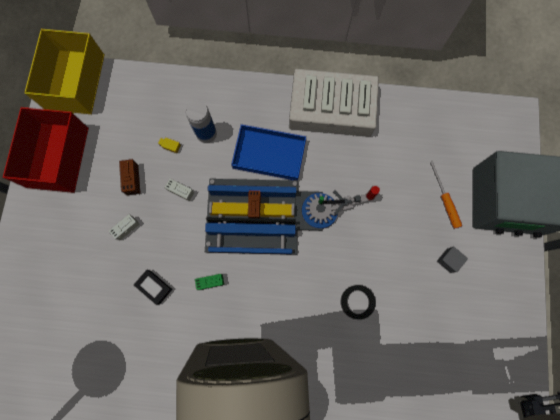

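```bash
python3 - <<'E'
from h import *
c=cam('top'); save(c,'top1.png',(200,165,400,265),4)
P=cloud(c); hsv=cv2.cvtColor(c['frame'],cv2.COLOR_RGB2HSV)
H,S,V=[hsv[:,:,i].astype(int) for i in range(3)]
def rep(name,m,zlo,zhi,mn=25):
    m=(m&(P[:,:,2]>zlo)&(P[:,:,2]<zhi)&(P[:,:,0]>0.1)&(c['z_map']>0)).astype(np.uint8)
    n,l,st,ce=cv2.connectedComponentsWithStats(m)
    for i in range(1,n):
        if st[i,4]<mn: continue
        q=P[l==i]; z=np.percentile(q[:,2],90); t=q[q[:,2]>z-.006]
        (cx,cy),(w,h),a=cv2.minAreaRect((t[:,:2]*1000).astype(np.float32))
        print(name,ce[i].round(),st[i,4],'ztop',z.round(4),'xy',round(cx),round(cy),'size',round(w),round(h),'ang',round(a,1))
rep('white',(S<60)&(V>110),.025,.06)
rep('brown',(((H<14)|(H>172))&(S>80)&(V>40)),.02,.13)
rep('yellow',(H>18)&(H<32)&(S>150),.015,.07)
rep('blue',(H>100)&(H<125)&(S>120),.02,.09)
rep('green',(H>45)&(H<85)&(S>100),.02,.12,5)
rep('red',((H<6)|(H>174))&(S>150),.09,.12,5)
rep('can',V>=0,.12,.17)
rep('dark',V<70,.012,.06)
E
```

```text
white [178. 189.] 263 ztop 0.0396 xy 553 262 size 69 29 ang 69.0
white [321. 210.] 211 ztop 0.0468 xy 535 -127 size 57 60 ang 51.3
white [122. 226.] 273 ztop 0.04 xy 434 395 size 30 69 ang 48.2
white [151. 286.] 211 ztop 0.0305 xy 285 294 size 50 30 ang 57.0
brown [ 44. 148.] 3220 ztop 0.0988 xy 619 630 size 144 202 ang 89.5
brown [127. 175.] 424 ztop 0.0506 xy 574 403 size 90 37 ang 13.2
brown [373. 193.] 125 ztop 0.1036 xy 582 -259 size 22 21 ang 50.4
brown [254. 203.] 294 ztop 0.0845 xy 521 48 size 68 29 ang 6.5
yellow [54. 60.] 1043 ztop 0.0655 xy 893 681 size 98 208 ang 57.7
yellow [81. 87.] 1027 ztop 0.0648 xy 828 579 size 109 236 ang 57.0
yellow [169. 144.] 190 ztop 0.0262 xy 684 314 size 57 31 ang 72.7
yellow [230. 209.] 449 ztop 0.0477 xy 510 113 size 31 95 ang 4.6
yellow [275. 210.] 402 ztop 0.0477 xy 520 -9 size 31 84 ang 4.9
blue [206. 133.] 155 ztop 0.0851 xy 712 202 size 15 50 ang 31.1
blue [268. 151.] 542 ztop 0.0369 xy 688 27 size 189 127 ang 84.6
blue [253. 191.] 762 ztop 0.0702 xy 563 58 size 18 230 ang 4.1
blue [313. 216.] 201 ztop 0.0246 xy 523 -114 size 98 59 ang
[... 1340 characters left out ...]
3 104 ang 4.3
dark [357. 199.] 41 ztop 0.0575 xy 569 -225 size 13 14 ang 2.1
dark [226. 216.] 108 ztop 0.0317 xy 489 112 size 17 104 ang 6.2
dark [268. 217.] 61 ztop 0.038 xy 495 2 size 57 13 ang 86.5
dark [128. 230.] 68 ztop 0.0307 xy 426 383 size 3 64 ang 48.7
dark [215. 221.] 33 ztop 0.0562 xy 470 145 size 1 43 ang 4.3
dark [251. 222.] 103 ztop 0.0587 xy 477 52 size 1 134 ang 4.3
dark [246. 240.] 857 ztop 0.0417 xy 444 66 size 2 194 ang 4.5
dark [446. 261.] 137 ztop 0.0444 xy 431 -470 size 61 30 ang 9.2
dark [228. 252.] 39 ztop 0.0431 xy 394 92 size 1 63 ang 5.3
dark [153. 287.] 427 ztop 0.0286 xy 285 291 size 85 52 ang 56.7
dark [358. 302.] 543 ztop 0.0251 xy 299 -248 size 88 87 ang 41.1
```

View pics/top1.png

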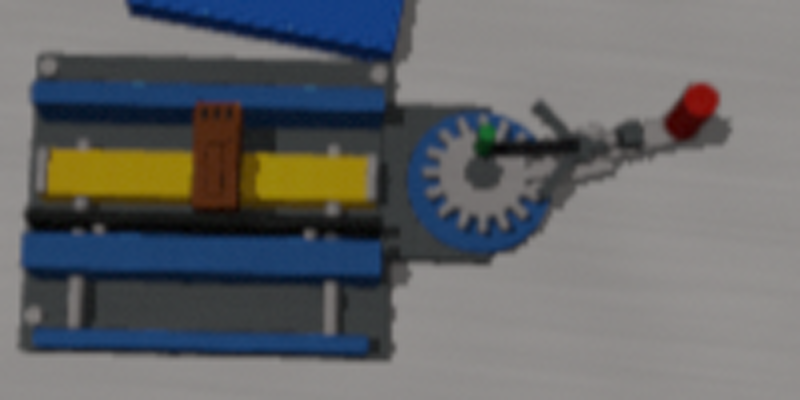

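```bash
cat >> h.py <<'E'
from scipy.spatial.transform import Rotation as Rt
def psi():
    R=Rt.from_rotvec(read_state()['orientation']).as_matrix(); return np.degrees(np.arctan2(R[1,0],R[0,0]))
def go(x,y,z,ps):
    "turn first (units about tool z), then shifts in tool axes of target yaw (units)"
    s=read_state(); p=np.array(s['tool_pos']); d=(np.array([x,y,z])-p)/.025; a=np.radians(ps)
    w=(psi()-ps+180)%360-180
    print('at',p.round(4),'psi',round(psi(),1),'turn',round(w/6,2),'shift',[round(float(k),2) for k in (d[0]*np.cos(a)+d[1]*np.sin(a),d[0]*np.sin(a)-d[1]*np.cos(a),-d[2])],'F',np.round(s['force'],1),'open',round(s['opening']*1e3,1),'t',round(s['t'],1))
E
python3 - <<'E'
from h import *
go(.547,-.125,.12,110.4)
c=cam('top');P=cloud(c)
m=(P[:,:,0]>.68)&(P[:,:,0]<.9)&(P[:,:,1]<-.0)&(P[:,:,1]>-.3)&(P[:,:,2]>.02)
q=P[m];print('rack',q.min(0),q.max(0))
E
```

```text
at [ 0.1396 -0.5831  0.2288] psi 13.5 turn -16.16 shift [11.49, 21.66, 4.35] F [-0.1 -0.5 -0.3] open 93.1 t 0.1
rack [ 0.68063524 -0.25955039  0.02000569] [ 0.89992939 -0.00151856  0.09738316]
```

move_arm(plan=[[0, 0, -1, 0, 0, 0, 40], [0, 0, -1, 0, 0, 0, 40], [0, 0, -1, 0, 0, 0, 40], [0, 0, -1, 0, 0, 0, 40], [0, 0, -1, 0, 0, 0, 40], [0, 0, -1, 0, 0, 0, 40], [0, 0, -1, 0, 0, 0, 40], [0, 0, -1, 0, 0, 0, 40], [0, 0, -1, 0, 0, 0, 40], [0, 0, -1, 0, 0, 0, 40]], force=15)

```text
t: 1.2
tool_pos: [0.1396, -0.5834, 0.2294]
orientation: [-2.514, -1.884, -0.0]
force: [0.1, -0.6, 0.4]
opening: 0.0403
gripper_force: 0.0
```

move_arm(plan=[[0, 0, -1, 0, 0, 0, 40], [0, 0, -1, 0, 0, 0, 40], [0, 0, -1, 0, 0, 0, 40], [0, 0, -1, 0, 0, 0, 40], [0, 0, -1, 0, 0, 0, 40], [0, 0, -1, 0, 0, 0, 40], [0, 0, -0.16, 0.522, 0.985, 0, 40], [0, 0, 0, 0.522, 0.985, 0, 40], [0, 0, 0, 0.522, 0.985, 0, 40], [0, 0, 0, 0.522, 0.985, 0, 40]])

```text
t: 2.2
tool_pos: [0.2146, -0.4996, 0.2294]
orientation: [-1.793, -2.579, -0.001]
force: [-0.4, -0.2, 0.1]
opening: 0.0399
gripper_force: 0.0
```

move_arm(plan=[[0, 0, 0, 0.522, 0.985, 0, 40], [0, 0, 0, 0.522, 0.985, 0, 40], [0, 0, 0, 0.522, 0.985, 0, 40], [0, 0, 0, 0.522, 0.985, 0, 40], [0, 0, 0, 0.522, 0.985, 0, 40], [0, 0, 0, 0.522, 0.985, 0, 40], [0, 0, 0, 0.522, 0.985, 0, 40], [0, 0, 0, 0.522, 0.985, 0, 40], [0, 0, 0, 0.522, 0.985, 0, 40], [0, 0, 0, 0.522, 0.985, 0, 40]])

```text
t: 3.2
tool_pos: [0.3999, -0.2914, 0.2295]
orientation: [-1.793, -2.58, -0.0]
force: [0.2, 0.1, 0.0]
opening: 0.0399
gripper_force: 0.0
```

move_arm(plan=[[0, 0, 0, 0.522, 0.985, 0, 40], [0, 0, 0, 0.522, 0.985, 0, 40], [0, 0, 0, 0.522, 0.985, 0, 40], [0, 0, 0, 0.522, 0.985, 0, 40], [0, 0, 0, 0.522, 0.985, 0, 40], [0, 0, 0, 0.522, 0.985, 0, 40], [0, 0, 0, 0.522, 0.985, 0, 40], [0, 0, 0, 0.522, 0.985, 0, 40], [0, 0, 0, 0, 0, 0, 40], [0, 0, 0, 0, 0, 0, 40]])

```text
t: 4.2
tool_pos: [0.5474, -0.1255, 0.2292]
orientation: [-1.79, -2.581, 0.001]
force: [-1.0, -0.1, 0.3]
opening: 0.0399
gripper_force: 0.0
```

```bash
python3 - <<'E'
from h import *
go(.547,-.125,.12,110.4)
c=cam('scene');save(c,'s1.png',(180,140,380,300),4)
E
```

```text
at [ 0.5474 -0.1255  0.2292] psi 110.5 turn 0.02 shift [0.02, -0.01, 4.37] F [-1.  -0.1  0.3] open 39.9 t 4.2
```

View pics/s1.png

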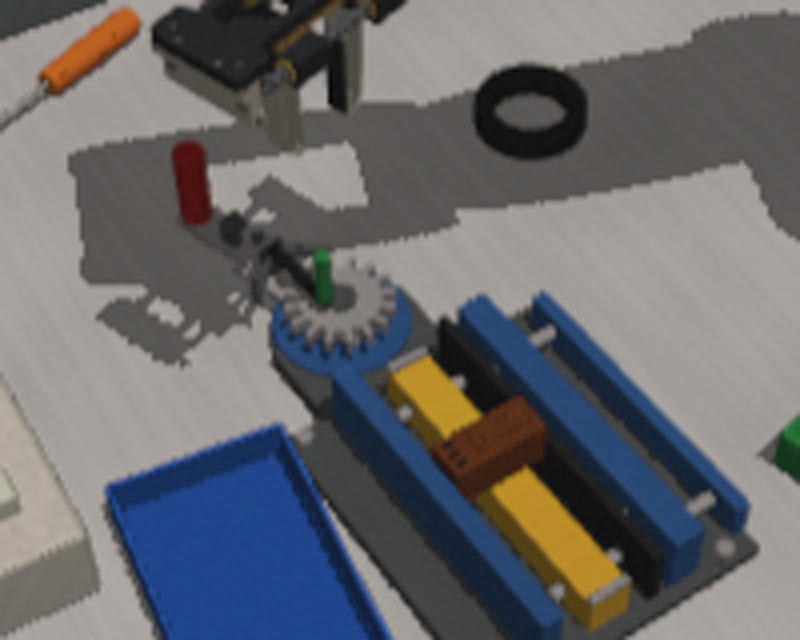

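The crop shows the open gripper above the ratchet. The green pin is at about (320,270) and the red post at (190,180). The small brown housing is clamped at (490,455). Brown candidates are top-view (254,204), 68x29 mm in the vise, and (129,176), 90x37 mm on the bench; the smaller one is in the vise.

move_arm(plan=[[0, 0, 0, 0, 0, 0.75, 40], [0, 0, 0, 0, 0, 0.75, 40], [0, 0, 0, 0, 0, 0.75, 40], [0, 0, 0, 0, 0, 0.75, 40], [0, 0, 0, 0, 0, 0.75, 40], [0, 0, 0, 0, 0, 0.75, 40], [0, 0, 0, 0, 0, 0.75, 40], [0, 0, 0, 0, 0, 0.75, 40], [0, 0, 0, 0, 0, 0, 40], [0, 0, 0, 0, 0, 0, 40]])

```text
t: 5.25
tool_pos: [0.5469, -0.1265, 0.0798]
orientation: [-1.794, -2.578, 0.001]
force: [0.3, 0.3, 0.5]
opening: 0.0399
gripper_force: 0.0
```

move_arm(plan=[[0, 0, 0, 0, -0.25, 0, 40], [0, 0, 0, 0, -0.25, 0, 40], [0, 0, 0, 0, -0.25, 0, 40], [0, 0, 0, 0, -0.25, 0, 40], [0, 0, 0, 0, -0.25, 0, 40], [0, 0, 0, 0, -0.25, 0, 40], [0, 0, 0, 0, -0.25, 0, 40], [0, 0, 0, 0, -0.2, 0, 40], [0, 0, 0, 0, 0, 0, 40], [0, 0, 0, 0, 0, 0, 40]])

```text
t: 6.25
tool_pos: [0.5017, -0.1428, 0.0796]
orientation: [-1.793, -2.58, 0.0]
force: [-0.5, -0.3, 0.2]
opening: 0.0399
gripper_force: 0.0
```

move_arm(plan=[[0, 0, 0, 0, 0.4, 0, 40], [0, 0, 0, 0, 0.2, 0, 40], [0, 0, 0, 0, 0, -0.8, 40], [0, 0, 0, 0, 0, -0.8, 40], [0, 0, 0, -0.5, 0, -0.8, 40], [0, 0, 0, -0.8, 0, -0.4, 40], [0, 0, 0, -0.8, 0, 0, 40], [0, 0, 0, -0.8, 0, 0, 40], [0, 0, 0, -0.8, 0, 0, 40], [0, 0, 0, 0, 0, 0, 40]])

```text
t: 7.25
tool_pos: [0.5491, -0.2259, 0.1495]
orientation: [1.794, 2.578, -0.001]
force: [-0.1, 0.0, 0.2]
opening: 0.04
gripper_force: 0.0
```

```bash
cat >> h.py <<'E'
SP=np.array([.534,-.1295]); L0=np.array([.520,.055]); TH=4.4
def blob(c,P,m,zlo,zhi):
    m=m&(P[:,:,2]>zlo)&(P[:,:,2]<zhi)&(P[:,:,0]>.35)&(P[:,:,0]<.7)&(P[:,:,1]>-.33)&(P[:,:,1]<-.03)
    q=P[m]; return (np.median(q,0),len(q)) if len(q) else (np.full(3,np.nan),0)
def ratchet():
    c=cam('top');P=cloud(c);hsv=cv2.cvtColor(c['frame'],cv2.COLOR_RGB2HSV)
    H,S,V=[hsv[:,:,i].astype(int) for i in range(3)]
    r,n=blob(c,P,((H<6)|(H>174))&(S>150),.095,.115); g,k=blob(c,P,(H>45)&(H<85)&(S>100),.09,.115)
    a=np.arctan2(r[1]-SP[1],r[0]-SP[0])-np.radians(TH-90)
    u=(r[:2]-SP)/np.hypot(*(r[:2]-SP)); right=np.array([u[1],-u[0]])
    print('post',r.round(4),n,'handle',round(a,3),'pin',g.round(4),k,'pin right mm',((g[:2]-SP)@right*1e3).round(1))
    # moving jaw: blue bar top edges
    m=(H>100)&(H<125)&(S>120)&(P[:,:,2]>.06)&(P[:,:,2]<.075)
    t=np.radians(TH); e=np.array([np.cos(t),np.sin(t)]); ey=np.array([-e[1],e[0]]); d=P[:,:,:2]-L0; X=d@e*1e3; Y=d@ey*1e3
    m&=(abs(Y)<105)
    for lo,hi in((-100,-20),(20,80)):
        x=X[m&(X>lo)&(X<hi)]; print('blue bar',len(x),np.percentile(x,[5,50,95]).round(1) if len(x) else '')
    return c
E
python3 - <<'E'
from h import *
go(.547,-.125,.2,110.4); ratchet()
E
```

```text
at [ 0.5491 -0.2259  0.1495] psi 110.3 turn -0.01 shift [3.81, 1.33, -2.02] F [-0.1  0.   0.2] open 40.0 t 7.2
post [nan nan nan] 0 handle nan pin [nan nan nan] 0 pin right mm nan
blue bar 753 [-74.2 -63.5 -52.3]
blue bar 471 [35.7 42.9 50.6]
```

```bash
sed -i "s/def ratchet():/def ratchet(n='scene'):/; s/c=cam('top');P=cloud(c);hsv/c=cam(n);P=cloud(c);hsv/" h.py
python3 - <<'E'
from h import *
ratchet()
E
```

```text
post [ 0.605  -0.2478  0.1018] 36 handle 0.464 pin [ 0.5187 -0.1432  0.0989] 12 pin right mm 20.2
blue bar 633 [-70.8 -59.1 -49.3]
blue bar 481 [38.8 46.7 52.7]
```

```bash
python3 - <<'E'
from h import *
go(.6055,-.2485,.0615,121)
E
```

```text
at [ 0.5484 -0.2239  0.1492] psi 110.4 turn -1.77 shift [-2.02, 1.45, 3.51] F [ 0.3 -0.3 -0.3] open 40.1 t 7.3
```

move_arm(plan=[[0, 0, -0.9, 0, 0, 0, 45], [0, 0, -0.87, 0, 0, 0, 45], [0, 0, 0, -0.67, 0.48, 0, 45], [0, 0, 0, -0.67, 0.48, 0, 45], [0, 0, 0, -0.68, 0.49, 0, 45], [0, 0, 0, 0, 0, 0.88, 45], [0, 0, 0, 0, 0, 0.88, 45], [0, 0, 0, 0, 0, 0.88, 45], [0, 0, 0, 0, 0, 0.87, 45], [0, 0, 0, 0, 0, 0, 45]])

```text
t: 8.35
tool_pos: [0.6027, -0.2462, 0.0577]
orientation: [-1.541, -2.729, 0.0]
force: [-0.6, -0.2, -1.0]
opening: 0.045
gripper_force: 0.0
```

move_arm(plan=[[0, 0, 0, 0, 0, 0, 20], [0, 0, 0, 0, 0, 0, 20], [0, 0, 0, 0, 0, 0, 20], [0, 0, 0, 0, 0, 0, 20], [0, 0, 0, 0, 0, 0, 20], [0, 0, 0, 0, 0, 0, 20], [0, 0, 0, 0, 0, 0, 20], [0, 0, 0, 0, 0, 0, 20], [0, 0, 0, 0, 0, 0, 20], [0, 0, 0, 0, 0, 0, 20]], force=12)

```text
t: 9.35
tool_pos: [0.6063, -0.2493, 0.0637]
orientation: [1.545, 2.733, 0.0]
force: [-0.9, 1.1, 6.3]
opening: 0.0234
gripper_force: 12.0
```

```bash
python3 - <<'E'
from h import *
go(.6055,-.2485,.0615,121); p=np.array(read_state()['tool_pos'])[:2]-SP; print(np.hypot(*p),np.degrees(np.arctan2(p[1],p[0])))
E
```

```text
at [ 0.6063 -0.2493  0.0637] psi 121.0 turn 0.01 shift [0.04, -0.01, 0.09] F [-0.9  1.1  6.3] open 23.4 t 9.3
0.13990506885993684 -58.88406039620924
```

move_arm(plan=[[0, 0, 1, 0.031, -0.585, 0, 20], [0, 0, 1, 0.031, -0.585, 0, 20], [0, 0, 1, 0.031, -0.585, 0, 20], [0, 0, 1, 0.031, -0.585, 0, 20], [0, 0, 1, 0.031, -0.585, 0, 20], [0, 0, 0, 0, 0, 0, 20], [0, 0, 0, 0, 0, 0, 20], [0, 0, 0, 0, 0, 0, 20], [0, 0, 0, 0, 0, 0, 20], [0, 0, 0, 0, 0, 0, 20]])

```text
t: 10.35
tool_pos: [0.5367, -0.2683, 0.0635]
orientation: [2.2, 2.241, 0.003]
force: [0.0, 5.3, 7.2]
opening: 0.0238
gripper_force: 12.0
```

```bash
cat >> h.py <<'E'
def arc():
    s=read_state(); p=np.array(s['tool_pos'])[:2]-SP; a=np.degrees(np.arctan2(p[1],p[0])); print('r',np.hypot(*p).round(4),'h',np.radians(a-TH+90).round(3),'psi-rad',round(psi()-a,1),'F',np.round(s['force'],1),'open',s['opening'],s['gripper_force'],'t',s['t'])
E
python3 - <<'E'
from h import *
arc()
E
```

```text
r 0.1388 h -0.057 psi-rad 179.9 F [0.  5.3 7.2] open 0.02382555050005082 12.004563510417938 t 10.35
```

move_arm(plan=[[0, 0, 1, 0.02, -0.585, 0, 20], [0, 0, 1, 0.02, -0.585, 0, 20], [0, 0, 1, 0.03, -0.585, 0, 20], [0, 0, 1, 0.031, -0.585, 0, 20], [0, 0, 1, 0.031, -0.585, 0, 20], [0, 0, 1, 0.031, -0.585, 0, 20], [0, 0, 0.9, 0.031, -0.53, 0, 20], [0, 0, 0, 0, 0, 0, 20], [0, 0, 0, 0, 0, 0, 20], [0, 0, 0, 0, 0, 0, 20]])

```text
t: 11.35
tool_pos: [0.4447, -0.2348, 0.0633]
orientation: [2.85, 1.319, 0.007]
force: [7.6, 7.5, 3.1]
opening: 0.024
gripper_force: 12.0
```

```bash
python3 - <<'E'
from h import *
arc(); ratchet()
E
```

```text
r 0.138 h -0.78 psi-rad 179.9 F [7.6 7.5 3.1] open 0.02397452798727394 11.997649222612381 t 11.35
post [ 0.448  -0.2307  0.1012] 37 handle -0.781 pin [ 0.5166 -0.1143  0.0976] 19 pin right mm 23.1
blue bar 628 [-70.7 -59.1 -49.5]
blue bar 485 [39.2 46.9 52.8]
```

move_arm(plan=[[0, 0, -1, 0.06, 0.585, 0, 20], [0, 0, -1, 0.06, 0.585, 0, 20], [0, 0, -1, 0.031, 0.585, 0, 20], [0, 0, -1, 0.031, 0.585, 0, 20], [0, 0, -1, 0.031, 0.585, 0, 20], [0, 0, -1, 0.031, 0.585, 0, 20], [0, 0, -1, 0.031, 0.585, 0, 20], [0, 0, -1, 0.031, 0.585, 0, 20], [0, 0, -1, 0.031, 0.585, 0, 20], [0, 0, 0, 0, 0, 0, 20]])

```text
t: 12.4
tool_pos: [0.5687, -0.2651, 0.0632]
orientation: [1.937, 2.469, -0.001]
force: [-0.3, -4.3, 5.4]
opening: 0.024
gripper_force: 12.0
```

```bash
python3 - <<'E'
from h import *
arc(); ratchet()
E
```

```text
r 0.14 h 0.174 psi-rad 179.4 F [-0.3 -4.3  5.4] open 0.023982746599309306 12.001130282878876 t 12.4
post [ 0.5673 -0.259   0.1007] 24 handle 0.175 pin [ 0.5152 -0.1367  0.0971] 13 pin right mm 20.0
blue bar 629 [-75.7 -64.  -54.2]
blue bar 478 [39.  46.9 52.8]
```

move_arm(plan=[[0, 0, -1, 0.031, 0.585, 0, 20], [0, 0, -1, 0.031, 0.585, 0, 20], [0, 0, -1, 0.031, 0.585, 0, 20], [0, 0, -1, 0.031, 0.585, 0, 20], [0, 0, -1, 0.031, 0.585, 0, 20], [0, 0, -0.8, 0.025, 0.468, 0, 20], [0, 0, 0, 0, 0, 0, 20], [0, 0, 0, 0, 0, 0, 20], [0, 0, 1, 0.031, -0.585, 0, 20], [0, 0, 1, 0.031, -0.585, 0, 20]])

```text
t: 13.45
tool_pos: [0.6183, -0.2419, 0.0632]
orientation: [1.423, 2.795, -0.0]
force: [4.9, -1.1, 1.7]
opening: 0.0239
gripper_force: 12.0
```

```bash
python3 - <<'E'
from h import *
arc(); ratchet()
E
```

```text
r 0.1405 h 0.567 psi-rad 179.2 F [ 4.9 -1.1  1.7] open 0.023883840906127184 11.993821263313293 t 13.45
post [ 0.6182 -0.2306  0.0972] 2 handle 0.618 pin [ 0.5246 -0.1389  0.0978] 12 pin right mm 13.3
blue bar 645 [-79.8 -67.8 -57.9]
blue bar 477 [39.1 47.1 52.8]
```

move_arm(plan=[[0, 0, 1, 0.031, -0.585, 0, 20], [0, 0, 1, 0.031, -0.585, 0, 20], [0, 0, 1, 0.031, -0.585, 0, 20], [0, 0, 1, 0.031, -0.585, 0, 20], [0, 0, 1, 0.031, -0.585, 0, 20], [0, 0, 1, 0.031, -0.585, 0, 20], [0, 0, 1, 0.031, -0.585, 0, 20], [0, 0, 1, 0.031, -0.585, 0, 20], [0, 0, 0, 0, 0, 0, 20], [0, 0, -1, 0.031, 0.585, 0, 20]])

```text
t: 14.5
tool_pos: [0.5194, -0.2673, 0.063]
orientation: [2.328, 2.108, 0.0]
force: [0.5, 1.5, 3.4]
opening: 0.0238
gripper_force: 12.0
```

move_arm(plan=[[0, 0, -1, 0.031, 0.585, 0, 20], [0, 0, -1, 0.031, 0.585, 0, 20], [0, 0, -1, 0.031, 0.585, 0, 20], [0, 0, -1, 0.031, 0.585, 0, 20], [0, 0, -1, 0.031, 0.585, 0, 20], [0, 0, -1, 0.031, 0.585, 0, 20], [0, 0, -1, 0.031, 0.585, 0, 20], [0, 0, 0, 0, 0, 0, 20], [0, 0, 0, 0, 0, 0, 20], [0, 0, 0, 0, 0, 0, 20]])

```text
t: 15.5
tool_pos: [0.6179, -0.2419, 0.063]
orientation: [1.417, 2.8, -0.002]
force: [3.6, -6.4, 0.5]
opening: 0.0236
gripper_force: 12.0
```

```bash
python3 - <<'E'
from h import *
arc(); ratchet()
E
```

```text
r 0.1402 h 0.564 psi-rad 179.6 F [ 3.6 -6.4  0.5] open 0.02364548741211539 12.000556737184525 t 15.5
post [ 0.6197 -0.2306  0.098 ] 1 handle 0.626 pin [ 0.5209 -0.1449  0.0977] 12 pin right mm 20.0
blue bar 647 [-83.4 -71.4 -61.2]
blue bar 480 [39.1 46.9 52.8]
```

move_arm(plan=[[0, 0, 0, 0, 0, 0, 45], [0, 0, 0, 0, 0, 0, 45], [0, 0, 0, 0, 0, 0, 45], [0, 0, 0, 0, 0, -0.9, 50], [0, 0, 0, 0, 0, -1, 60], [0, 0, 0, 0, 0, -1, 60], [0, 0, 0, 0, 0, -1, 60], [0, 0, 0, 0, 0, -1, 60], [0, 0, 0, 0, 0, -1, 60], [0, 0, 0, 0, 0, 0, 60]])

```text
t: 16.55
tool_pos: [0.6188, -0.241, 0.2142]
orientation: [1.413, 2.798, 0.001]
force: [0.9, 0.0, 0.1]
opening: 0.0601
gripper_force: 0.0
```

```bash
cat >> h.py <<'E'
def parts(n='top'):
    c=cam(n);P=cloud(c);hsv=cv2.cvtColor(c['frame'],cv2.COLOR_RGB2HSV);H,S,V=[hsv[:,:,i].astype(int) for i in range(3)]
    ok=(c['z_map']>0)&(P[:,:,0]>.25)&(P[:,:,0]<.9)&(P[:,:,1]>-.6)&(P[:,:,1]<.52)
    for nm,m,zl,zh in(('white',(S<60)&(V>110),.027,.09),('brown',((H<14)|(H>172))&(S>80)&(V>40),.02,.11),('traywall',(H>100)&(H<125)&(S>120)&(P[:,:,0]>.59),.025,.04)):
        k,l,st,ce=cv2.connectedComponentsWithStats((m&ok&(P[:,:,2]>zl)&(P[:,:,2]<zh)).astype(np.uint8))
        for i in range(1,k):
            if st[i,4]<60: continue
            q=P[l==i]; z=np.percentile(q[:,2],85); t=q[abs(q[:,2]-z)<.005][:,:2]
            b=cv2.boxPoints(cv2.minAreaRect((t*1000).astype(np.float32))); e=[b[1]-b[0],b[2]-b[1]]; e=max(e,key=np.linalg.norm)
            print(nm,ce[i].round(),st[i,4],'z',z.round(4),'ctr',b.mean(0).round(1),'len',np.linalg.norm(b[1]-b[0]).round(),np.linalg.norm(b[2]-b[1]).round(),'long axis deg',(np.degrees(np.arctan2(e[1],e[0]))%180).round(1))
    return c
E
python3 - <<'E'
from h import *
arc(); ratchet('scene'); parts(); print('--');parts('scene')
go(.5215,.0495,.2,94.4)
E
```

```text
r 0.1401 h 0.573 psi-rad 179.2 F [0.9 0.  0.1] open 0.060059877069116634 0.0 t 16.55
post [ 0.6193 -0.2384  0.1012] 42 handle 0.588 pin [ 0.5213 -0.1439  0.0996] 11 pin right mm 18.9
blue bar 651 [-83.6 -71.3 -61.5]
blue bar 476 [38.7 46.8 52.7]
white [326. 101.] 2498 z 0.0883 ctr [ 847.9 -145.1] len 181.0 99.0 long axis deg 90.2
white [178. 189.] 271 z 0.0392 ctr [552.6 262.9] len 30.0 70.0 long axis deg 68.9
white [122. 226.] 279 z 0.0392 ctr [434.2 395.1] len 69.0 30.0 long axis deg 138.3
white [151. 287.] 166 z 0.0311 ctr [285.6 293.5] len 30.0 50.0 long axis deg 54.2
brown [127. 175.] 439 z 0.0496 ctr [573.7 402.4] len 38.0 89.0 long axis deg 13.5
brown [254. 203.] 301 z 0.084 ctr [520.3  47.4] len 29.0 69.0 long axis deg 6.5
traywall [271. 135.] 250 z 0.0363 ctr [705.4  25.4] len 94.0 190.0 long axis deg 86.5
traywall [267. 170.] 204 z 0.0365 ctr [651.   30.3] len 53.0 188.0 long axis deg 84.7
--
white [265. 215.] 262 z 0.0463 ctr [ 536.1 -126.9] len 74.0 72.0 long axis deg 143.5
white [164. 258.] 3669 z 0.0879 ctr [ 849.2 -144.2] len 185.0 100.0 long axis deg 90.0
white [434. 291.] 167 z 0.0308 ctr [285.  292.6] len 30.0 51.0 long axis deg 57.4
white [338. 330.] 365 z 0.039 ctr [554.  262.6] len 30.0 71.0 long axis deg 69.0
white [415. 353.] 434 z 0.0391 ctr [435.2 395.1] len 69.0 33.0 long axis deg 138.3
brown [220. 193.] 165 z 0.1019 ctr [ 618.8 -241.9] len 23.0 21.0 long axis deg 111.1
brown [303. 251.] 411 z 0.0832 ctr [522.9  47.7] len 31.0 70.0 long axis deg 4.2
brown [367. 388.] 860 z 0.0496 ctr [575.4 404.2] len 38.0 89.0 long axis deg 13.9
traywall [242. 286.] 504 z 0.0361 ctr [689.5  28.8] len 124.0 192.0 long axis deg 84.5
at [ 0.6165 -0.24    0.2081] psi 126.4 turn 5.34 shift [11.84, -2.9, 0.32] F [-0.1 -0.4 -0.8] open 60.2 t 16.7
```

move_arm(plan=[[0, 0, -0.967, 0, 0, 0, 60], [0, 0, -0.967, 0, 0, 0, 60], [0, 0, -0.967, 0, 0, 0, 60], [0, 0, -0.967, 0, 0, 0, 60], [0, 0, -0.967, 0, 0, 0, 60], [0, 0, -0.967, 0, 0, 0, 60], [0, 0, -0.967, 0, 0, 0, 60], [0, 0, -0.967, 0, 0, 0, 60], [0, 0, -0.967, 0, 0, 0, 60], [0, 0, -0.967, 0, 0, 0, 60]])

```text
t: 17.7
tool_pos: [0.6159, -0.2398, 0.2066]
orientation: [0.128, -3.136, -0.003]
force: [-0.6, -0.2, -0.6]
opening: 0.0598
gripper_force: 0.0
```

move_arm(plan=[[0, 0, 0, 0.24, 0.98, 0, 60], [0, 0, 0, 0.24, 0.98, 0, 60], [0, 0, 0, 0.24, 0.98, 0, 60], [0, 0, 0, 0.24, 0.98, 0, 60], [0, 0, 0, 0.24, 0.98, 0, 60], [0, 0, 0, 0.24, 0.98, 0, 60], [0, 0, 0, 0.24, 0.98, 0, 60], [0, 0, 0, 0.24, 0.98, 0, 60], [0, 0, 0, 0.24, 0.98, 0, 60], [0, 0, 0, 0.24, 0.98, 0, 60]])

```text
t: 18.7
tool_pos: [0.5365, 0.0003, 0.207]
orientation: [0.122, -3.136, -0.001]
force: [0.0, -0.2, 0.5]
opening: 0.0598
gripper_force: 0.0
```

move_arm(plan=[[0, 0, 0, 0.24, 0.98, 0, 60], [0, 0, 0, 0.24, 0.98, 0, 60], [0, 0, 0, 0, 0, 0.6, 60], [0, 0, 0, 0, 0, 0.6, 60], [0, 0, 0, 0, 0, 0.6, 60], [0, 0, 0, 0, 0, 0.6, 60], [0, 0, 0, 0, 0, 0, 60], [0, 0, 0, 0, 0, 0, 60], [0, 0, 0, 0, 0, 0, 60], [0, 0, 0, 0, 0, 0, 60]])

```text
t: 19.7
tool_pos: [0.5231, 0.047, 0.1504]
orientation: [-0.122, 3.138, -0.0]
force: [0.1, -0.1, -0.1]
opening: 0.0599
gripper_force: 0.0
```

```bash
python3 - <<'E'
from h import *
c=parts('scene'); save(c,'s2.png',(200,160,420,325),3.6)
go(.5215,.0475,.068,184.4)
E
```

```text
white [164. 258.] 3705 z 0.0878 ctr [ 849.4 -144.1] len 100.0 183.0 long axis deg 90.0
white [434. 291.] 176 z 0.0311 ctr [285.6 292.9] len 30.0 51.0 long axis deg 52.1
white [338. 330.] 365 z 0.0392 ctr [554.3 262.3] len 30.0 71.0 long axis deg 68.7
white [415. 353.] 437 z 0.0391 ctr [435.  395.5] len 69.0 32.0 long axis deg 136.9
brown [202. 150.] 125 z 0.0267 ctr [ 573.2 -486.3] len 22.0 97.0 long axis deg 23.7
brown [220. 193.] 160 z 0.101 ctr [ 618.6 -242. ] len 20.0 21.0 long axis deg 64.8
brown [303. 252.] 359 z 0.0833 ctr [523.8  48.9] len 30.0 70.0 long axis deg 7.1
brown [367. 388.] 872 z 0.0495 ctr [575.6 404.2] len 38.0 89.0 long axis deg 14.6
traywall [242. 286.] 504 z 0.0363 ctr [689.5  28. ] len 124.0 190.0 long axis deg 84.4
at [0.523  0.0471 0.1503] psi -175.6 turn 0.01 shift [0.06, 0.02, 3.29] F [-0.1  0.   0. ] open 59.9 t 19.8
```

View pics/s2.png

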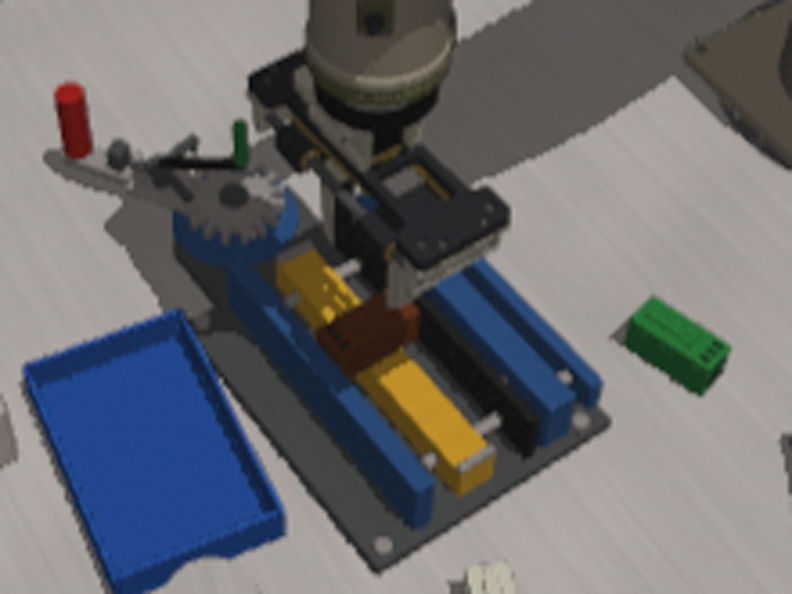

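The view shows the fingers straddling the brown part at about (370,330), and a gap open at the black pad.

move_arm(plan=[[0, 0, 0, 0, 0, 0.5, 60], [0, 0, 0, 0, 0, 0.5, 60], [0, 0, 0, 0, 0, 0.5, 60], [0, 0, 0, 0, 0, 0.5, 60], [0, 0, 0, 0, 0, 0.5, 60], [0, 0, 0, 0, 0, 0.5, 60], [0, 0, 0, 0, 0, 0.28, 60], [0, 0, 0, 0, 0, 0, 20], [0, 0, 0, 0, 0, 0, 20], [0, 0, 0, 0, 0, 0, 20]], force=25)

```text
t: 20.75
tool_pos: [0.523, 0.0471, 0.0682]
orientation: [-0.122, 3.138, -0.0]
force: [0.6, -0.5, 0.4]
opening: 0.0405
gripper_force: 0.0
```

move_arm(plan=[[0, 0, 0, 0, 0, 0, 20], [0, 0, 0, 0, 0, 0, 20], [0, 0, 0, 0, 0, 0, 20], [0, 0, 0, 0, 0, -0.3, 20], [0, 0, 0, 0, 0, -0.5, 20], [0, 0, 0, 0, 0, -0.6, 20], [0, 0, 0, 0, 0, -0.6, 20], [0, 0, 0, 0, 0, -0.6, 20], [0, 0, 0, 0, 0, 0, 20], [0, 0, 0, 0, 0, 0, 20]])

```text
t: 21.75
tool_pos: [0.5228, 0.0471, 0.1331]
orientation: [-0.122, 3.138, -0.0]
force: [-0.5, -0.4, -1.8]
opening: 0.0299
gripper_force: 25.0
```

```bash
python3 - <<'E'
from h import *
go(.6895,.028,.03,184.4); print(read_state()['gripper_force'])
E
```

```text
at [0.5228 0.0471 0.1331] psi -175.5 turn 0.01 shift [-6.59, -1.28, 4.12] F [-0.5 -0.4 -1.8] open 29.9 t 21.8
24.999980628490448
```

move_arm(plan=[[0, 0, 0, -0.82, -0.16, 0, 20], [0, 0, 0, -0.82, -0.16, 0, 20], [0, 0, 0, -0.82, -0.16, 0, 20], [0, 0, 0, -0.82, -0.16, 0, 20], [0, 0, 0, -0.82, -0.16, 0, 20], [0, 0, 0, -0.83, -0.16, 0, 20], [0, 0, 0, -0.83, -0.16, 0, 20], [0, 0, 0, -0.83, -0.16, 0, 20], [0, 0, 0, 0, 0, 0, 20], [0, 0, 0, 0, 0, 0, 20]])

```text
t: 22.75
tool_pos: [0.6882, 0.0281, 0.1308]
orientation: [0.122, -3.137, -0.0]
force: [-0.0, -0.7, -0.2]
opening: 0.0299
gripper_force: 25.0
```

move_arm(plan=[[0, 0, 0, 0, 0, 0.6, 20], [0, 0, 0, 0, 0, 0.6, 20], [0, 0, 0, 0, 0, 0.6, 20], [0, 0, 0, 0, 0, 0.6, 20], [0, 0, 0, 0, 0, 0.6, 20], [0, 0, 0, 0, 0, 0.6, 20], [0, 0, 0, 0, 0, 0.5, 20], [0, 0, 0, 0, 0, 0, 20], [0, 0, 0, 0, 0, 0, 50], [0, 0, 0, 0, 0, 0, 50]])

```text
t: 23.75
tool_pos: [0.6895, 0.0281, 0.0304]
orientation: [-0.122, 3.138, -0.0]
force: [-0.7, 0.1, -0.1]
opening: 0.0414
gripper_force: 0.0
```

move_arm(plan=[[0, 0, 0, 0, 0, 0, 50], [0, 0, 0, 0, 0, 0, 50], [0, 0, 0, 0, 0, -0.8, 50], [0, 0, 0, 0, 0, -1, 50], [0, 0, 0, 0, 0, -1, 50], [0, 0, 0, 0, 0, -1, 50], [0, 0, 0, 0, 0, -1, 50], [0, 0, 0, 0, 0, -1, 50], [0, 0, 0, 0, 0, -1, 50], [0, 0, 0, 0, 0, -1, 50]])

```text
t: 24.75
tool_pos: [0.689, 0.0281, 0.2263]
orientation: [-0.122, 3.139, -0.0]
force: [0.3, -0.4, 0.3]
opening: 0.0501
gripper_force: 0.0
```

```bash
python3 - <<'E'
from h import *
parts('scene'); print('-'); parts('top')
go(.5535,.2625,.15,249)
E
```

```text
white [163. 260.] 3425 z 0.0882 ctr [ 849.3 -144.9] len 185.0 100.0 long axis deg 90.1
white [434. 290.] 174 z 0.0309 ctr [285.3 292.5] len 29.0 50.0 long axis deg 54.7
white [338. 330.] 370 z 0.0392 ctr [554.5 262.7] len 31.0 70.0 long axis deg 69.0
white [415. 353.] 444 z 0.0391 ctr [434.8 394.8] len 69.0 32.0 long axis deg 138.4
brown [242. 282.] 360 z 0.0426 ctr [689.2  29.3] len 30.0 68.0 long axis deg 4.4
brown [367. 388.] 871 z 0.0496 ctr [575.7 404.1] len 38.0 89.0 long axis deg 14.0
traywall [242. 285.] 521 z 0.0361 ctr [689.2  27.3] len 125.0 194.0 long axis deg 84.6
-
white [344. 102.] 2044 z 0.0885 ctr [ 848.8 -148.5] len 173.0 100.0 long axis deg 90.2
white [122. 226.] 278 z 0.0392 ctr [434.1 395.8] len 70.0 30.0 long axis deg 137.6
brown [127. 176.] 437 z 0.0498 ctr [574.  402.1] len 38.0 89.0 long axis deg 14.1
brown [367. 180.] 121 z 0.1032 ctr [ 614.9 -241.3] len 23.0 21.0 long axis deg 151.5
traywall [293. 160.] 163 z 0.0369 ctr [680.7 -31.7] len 124.0 72.0 long axis deg 173.5
at [0.6914 0.028  0.2306] psi -175.5 turn -10.76 shift [-6.78, 8.51, 3.22] F [0.5 0.2 0.7] open 50.0 t 24.9
```

move_arm(plan=[[0, 0, -0.98, 0, 0, 0, 60], [0, 0, -0.98, 0, 0, 0, 60], [0, 0, -0.98, 0, 0, 0, 60], [0, 0, -0.98, 0, 0, 0, 60], [0, 0, -0.98, 0, 0, 0, 60], [0, 0, -0.98, 0, 0, 0, 60], [0, 0, -0.98, 0, 0, 0, 60], [0, 0, -0.98, 0, 0, 0, 60], [0, 0, -0.98, 0, 0, 0, 60], [0, 0, -0.98, 0, 0, 0, 60]])

```text
t: 25.85
tool_pos: [0.6888, 0.0393, 0.2233]
orientation: [1.608, -2.689, 0.018]
force: [0.6, 0.4, -0.2]
opening: 0.0601
gripper_force: 0.0
```

move_arm(plan=[[0, 0, -0.96, 0, 0, 0, 60], [0, 0, 0, -0.75, 0.94, 0, 60], [0, 0, 0, -0.75, 0.94, 0, 60], [0, 0, 0, -0.75, 0.94, 0, 60], [0, 0, 0, -0.75, 0.94, 0, 60], [0, 0, 0, -0.75, 0.94, 0, 60], [0, 0, 0, -0.75, 0.95, 0, 60], [0, 0, 0, -0.76, 0.95, 0, 60], [0, 0, 0, -0.76, 0.95, 0, 60], [0, 0, 0, -0.76, 0.95, 0, 60]])

```text
t: 26.85
tool_pos: [0.5665, 0.311, 0.2122]
orientation: [1.671, -2.635, 0.054]
force: [0.4, 0.3, 0.5]
opening: 0.06
gripper_force: 0.0
```

move_arm(plan=[[0, 0, 0, 0, 0, 0.8, 60], [0, 0, 0, 0, 0, 0.8, 60], [0, 0, 0, 0, 0, 0.8, 60], [0, 0, 0, 0, 0, 0.8, 60], [0, 0, 0, 0, 0, 0.8, 60], [0, 0, 0, 0, 0, 0.8, 60], [0, 0, 0, 0, 0, 0, 60], [0, 0, 0, 0, 0, 0, 60], [0, 0, 0, 0, 0, 0, 60], [0, 0, 0, 0, 0, 0, 60]])

```text
t: 27.85
tool_pos: [0.5689, 0.3058, 0.0952]
orientation: [1.673, -2.639, 0.055]
force: [0.2, -0.9, -0.7]
opening: 0.0596
gripper_force: 0.0
```

```bash
python3 - <<'E'
from h import *
parts('scene')
go(.5538,.2625,.023,249)
E
```

```text
white [265. 215.] 254 z 0.0467 ctr [ 537.9 -124.9] len 77.0 70.0 long axis deg 161.2
white [164. 258.] 3716 z 0.0879 ctr [ 849.4 -144.7] len 183.0 100.0 long axis deg 90.0
white [435. 291.] 173 z 0.0306 ctr [285.  292.6] len 29.0 51.0 long axis deg 55.8
white [415. 353.] 431 z 0.0391 ctr [434.6 394.6] len 69.0 32.0 long axis deg 136.4
brown [202. 150.] 129 z 0.0268 ctr [ 575.9 -485.8] len 23.0 102.0 long axis deg 22.3
brown [220. 193.] 159 z 0.1004 ctr [ 617.9 -242.9] len 21.0 20.0 long axis deg 93.3
brown [242. 282.] 370 z 0.0423 ctr [689.3  29.5] len 31.0 67.0 long axis deg 4.0
brown [367. 388.] 866 z 0.0494 ctr [575.3 404.2] len 38.0 89.0 long axis deg 13.8
traywall [242. 285.] 504 z 0.0362 ctr [689.2  28.5] len 125.0 192.0 long axis deg 84.6
at [0.5687 0.3058 0.095 ] psi -115.3 turn -0.71 shift [1.83, -0.06, 2.88] F [ 0.4 -0.3  0.1] open 60.0 t 27.9
```

```bash
cat >> h.py <<'E'
def fix(x,y,z,ps):
    a=np.radians(ps); D=np.array([[np.cos(a),np.sin(a),0],[np.sin(a),-np.cos(a),0],[0,0,-1]])
    s=read_state(); R=Rt.from_rotvec(s['orientation']).as_matrix()
    print('turn vec units',(np.degrees(Rt.from_matrix(R.T@D).as_rotvec())/6).round(3),'q',np.round(s['q'],2)); go(x,y,z,ps)
E
python3 - <<'E'
from h import *
fix(.5538,.2625,.095,249)
E
```

```text
turn vec units [-0.185 -0.325 -0.707] q [ 0.44  0.36  1.47 -0.04  1.32 -2.26]
at [0.5687 0.3058 0.095 ] psi -115.3 turn -0.71 shift [1.83, -0.06, 0.0] F [ 0.4 -0.3  0.1] open 60.0 t 27.9
```

move_arm(plan=[[0, 0, 0, 0, 0, 0, 60], [-0.185, -0.325, -0.707, 0, 0, 0, 60], [0, 0, 0, 0.61, -0.02, 0, 60], [0, 0, 0, 0.61, -0.02, 0, 60], [0, 0, 0, 0.61, -0.02, 0, 60], [0, 0, 0, 0, 0, 0, 60], [0, 0, 0, 0, 0, 0, 60], [0, 0, 0, 0, 0, 0, 60], [0, 0, 0, 0, 0, 0, 60], [0, 0, 0, 0, 0, 0, 60]])

```text
t: 28.9
tool_pos: [0.553, 0.2627, 0.0936]
orientation: [1.779, -2.587, -0.001]
force: [0.3, -0.7, -0.4]
opening: 0.0599
gripper_force: 0.0
```

```bash
python3 - <<'E'
from h import *
fix(.5538,.2625,.023,249)
c=cam('scene'); save(c,'s3.png',(250,250,480,420),3.4)
E
```

```text
turn vec units [ 0.015 -0.014  0.004] q [ 0.36  0.27  1.59 -0.    1.29 -2.42]
at [0.553  0.2627 0.0936] psi -111.0 turn 0.0 shift [-0.01, -0.03, 2.82] F [ 0.3 -0.7 -0.4] open 59.9 t 28.9
```

View pics/s3.png

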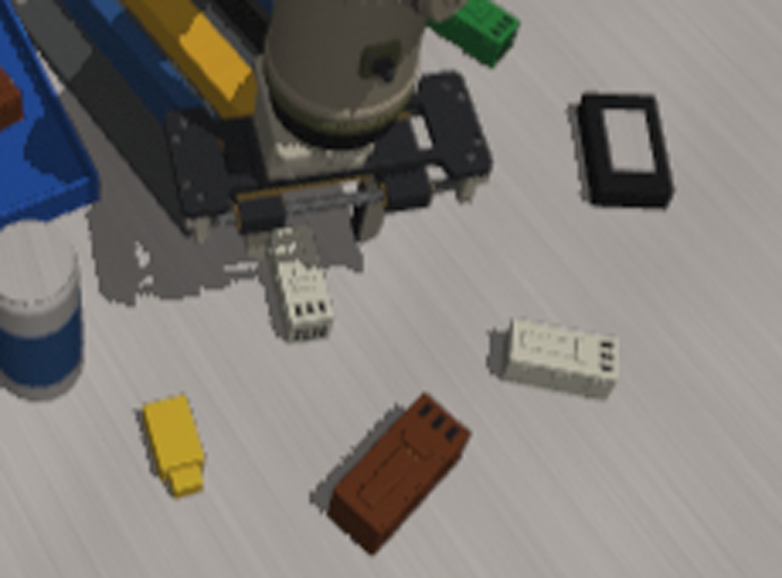

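The view shows white1 between the fingers at about (300,285), and the second white at (565,355).

move_arm(plan=[[0, 0, 0, 0, 0, 0.5, 60], [0, 0, 0, 0, 0, 0.5, 60], [0, 0, 0, 0, 0, 0.5, 60], [0, 0, 0, 0, 0, 0.5, 60], [0, 0, 0, 0, 0, 0.5, 60], [0, 0, 0, 0, 0, 0.32, 60], [0, 0, 0, 0, 0, 0, 60], [0, 0, 0, 0, 0, 0, 20], [0, 0, 0, 0, 0, 0, 20], [0, 0, 0, 0, 0, 0, 20]], force=25)

```text
t: 29.95
tool_pos: [0.5534, 0.2623, 0.024]
orientation: [1.779, -2.589, -0.0]
force: [1.1, -0.0, 0.4]
opening: 0.0405
gripper_force: 0.0
```

move_arm(plan=[[0, 0, 0, 0, 0, 0, 20], [0, 0, 0, 0, 0, 0, 20], [0, 0, 0, 0, 0, 0, 20], [0, 0, 0, 0, 0, -0.5, 20], [0, 0, 0, 0, 0, -0.8, 20], [0, 0, 0, 0, 0, -0.9, 20], [0, 0, 0, 0, 0, -0.9, 20], [0, 0, 0, 0, 0, -0.9, 20], [0, 0, 0, 0, 0, 0, 20], [0, 0, 0, 0, 0, 0, 20]])

```text
t: 30.95
tool_pos: [0.5532, 0.2623, 0.1235]
orientation: [1.779, -2.588, -0.0]
force: [0.3, -0.6, -1.2]
opening: 0.0296
gripper_force: 25.0
```

```bash
python3 - <<'E'
from h import *
t=np.radians(TH)
for y in(.05,0,-.05): print(y,(L0+np.array([-.006*np.cos(t)-y*np.sin(t),-.006*np.sin(t)+y*np.cos(t)])).round(4))
fix(.5105,.1045,.068,184.4)
c=parts('scene')
E
```

```text
0.05 [0.5102 0.1044]
0 [0.514  0.0545]
-0.05 [0.5179 0.0047]
turn vec units [ 2.0000e-03 -1.1000e-02  1.0767e+01] q [ 0.36  0.24  1.57 -0.    1.34 -2.42]
at [0.5532 0.2623 0.1235] psi -111.0 turn 10.77 shift [2.19, -6.16, 2.22] F [ 0.3 -0.6 -1.2] open 29.6 t 30.9
white [265. 215.] 251 z 0.0466 ctr [ 537.5 -124.2] len 78.0 67.0 long axis deg 164.1
white [164. 258.] 3687 z 0.088 ctr [ 849.4 -143.8] len 100.0 183.0 long axis deg 90.0
white [434. 291.] 171 z 0.031 ctr [286.3 292.8] len 30.0 52.0 long axis deg 56.4
white [415. 353.] 430 z 0.0392 ctr [434.7 394.9] len 69.0 32.0 long axis deg 137.8
brown [202. 150.] 120 z 0.0266 ctr [ 572.4 -485.8] len 24.0 96.0 long axis deg 26.8
brown [220. 193.] 160 z 0.1012 ctr [ 619.1 -241.2] len 20.0 21.0 long axis deg 65.7
brown [241. 282.] 370 z 0.0425 ctr [688.8  30.1] len 31.0 68.0 long axis deg 3.8
brown [367. 388.] 869 z 0.0496 ctr [576.  404.2] len 38.0 89.0 long axis deg 13.6
traywall [241. 286.] 509 z 0.0363 ctr [689.5  28.6] len 124.0 191.0 long axis deg 84.6
```

move_arm(plan=[[0, 0, 0.98, 0, 0, 0, 20], [0, 0, 0.98, 0, 0, 0, 20], [0, 0, 0.98, 0, 0, 0, 20], [0, 0, 0.98, 0, 0, 0, 20], [0, 0, 0.98, 0, 0, 0, 20], [0, 0, 0.98, 0, 0, 0, 20], [0, 0, 0.98, 0, 0, 0, 20], [0, 0, 0.98, 0, 0, 0, 20], [0, 0, 0.98, 0, 0, 0, 20], [0, 0, 0.98, 0, 0, 0, 20]])

```text
t: 32.0
tool_pos: [0.5517, 0.2617, 0.1207]
orientation: [0.272, -3.124, 0.003]
force: [0.0, -0.2, -1.2]
opening: 0.0297
gripper_force: 25.0
```

move_arm(plan=[[0, 0, 0.97, 0, 0, 0, 20], [0, 0, 0, 0.2, -0.92, 0, 20], [0, 0, 0, 0.2, -0.92, 0, 20], [0, 0, 0, 0.2, -0.92, 0, 20], [0, 0, 0, 0.2, -0.92, 0, 20], [0, 0, 0, 0.2, -0.92, 0, 20], [0, 0, 0, 0.2, -0.92, 0, 20], [0, 0, 0, 0.2, -0.92, 0, 20], [0, 0, 0, 0.2, -0.92, 0, 20], [0, 0, 0, 0.2, -0.92, 0, 20]])

```text
t: 33.0
tool_pos: [0.5223, 0.0514, 0.1213]
orientation: [0.12, -3.134, 0.001]
force: [0.2, -0.7, -0.7]
opening: 0.0301
gripper_force: 25.0
```

move_arm(plan=[[0, 0, 0, 0.2, -0.92, 0, 20], [0, 0, 0, 0.2, -0.92, 0, 20], [0, 0, 0, 0, 0, 0, 20], [0, 0, 0, 0, 0, 0, 20], [0, 0, 0, 0, 0, 0, 20], [0, 0, 0, 0, 0, 0, 20], [0, 0, 0, 0, 0, 0, 20], [0, 0, 0, 0, 0, 0, 20], [0, 0, 0, 0, 0, 0, 20], [0, 0, 0, 0, 0, 0, 20]])

```text
t: 34.0
tool_pos: [0.5175, 0.0059, 0.1235]
orientation: [0.12, -3.137, 0.001]
force: [-0.2, -1.0, -0.4]
opening: 0.0299
gripper_force: 25.0
```

```bash
python3 - <<'E'
from h import *
fix(.5179,.0047,.070,184.4)
c=parts('scene')
E
```

```text
turn vec units [-0.007 -0.019 -0.002] q [-0.09 -0.01  1.84 -0.    1.32 -1.73]
at [0.5175 0.0059 0.1235] psi -175.6 turn -0.0 shift [-0.01, -0.05, 2.14] F [-0.2 -1.  -0.4] open 29.9 t 34.0
white [164. 258.] 3714 z 0.0879 ctr [ 849.4 -143.9] len 100.0 183.0 long axis deg 90.0
white [434. 291.] 159 z 0.0309 ctr [285.3 292.4] len 30.0 51.0 long axis deg 54.8
white [415. 353.] 433 z 0.0391 ctr [435.1 395.1] len 69.0 32.0 long axis deg 138.7
brown [202. 150.] 131 z 0.0274 ctr [ 573.9 -486.8] len 22.0 96.0 long axis deg 20.9
brown [220. 193.] 158 z 0.1014 ctr [ 619.3 -240.6] len 21.0 18.0 long axis deg 144.0
brown [241. 282.] 374 z 0.0427 ctr [688.9  29.9] len 30.0 68.0 long axis deg 4.9
brown [367. 388.] 864 z 0.0495 ctr [575.1 404.1] len 38.0 89.0 long axis deg 13.9
traywall [242. 286.] 508 z 0.0359 ctr [689.1  27.2] len 125.0 193.0 long axis deg 84.8
```

move_arm(plan=[[0, 0, 0, 0, 0, 0.4, 20], [0, 0, 0, 0, 0, 0.4, 20], [0, 0, 0, 0, 0, 0.4, 20], [0, 0, 0, 0, 0, 0.4, 20], [0, 0, 0, 0, 0, 0.3, 20], [0, 0, 0, 0, 0, 0.2, 20], [0, 0, 0, 0, 0, 0.04, 20], [0, 0, 0, 0, 0, 0, 20], [0, 0, 0, 0, 0, 0, 20], [0, 0, 0, 0, 0, 0, 45]])

```text
t: 35.05
tool_pos: [0.5179, 0.0056, 0.0706]
orientation: [0.12, -3.138, 0.001]
force: [-0.7, -0.1, -0.2]
opening: 0.0343
gripper_force: 0.0
```

move_arm(plan=[[0, 0, 0, 0, 0, 0, 50], [0, 0, 0, 0, 0, 0, 50], [0, 0, 0, 0, 0, 0, 50], [0, 0, 0, 0, 0, -0.6, 50], [0, 0, 0, 0, 0, -0.8, 60], [0, 0, 0, 0, 0, -0.9, 60], [0, 0, 0, 0, 0, -0.9, 60], [0, 0, 0, 0, 0, -0.9, 60], [0, 0, 0, 0, 0, -0.9, 60], [0, 0, 0, 0, 0, 0, 60]])

```text
t: 36.05
tool_pos: [0.5199, 0.0056, 0.2]
orientation: [-0.12, 3.134, -0.003]
force: [1.1, -0.3, 0.5]
opening: 0.0603
gripper_force: 0.0
```

```bash
python3 - <<'E'
from h import *
c=parts('scene'); parts('top'); fix(.4345,.395,.15,138)
E
```

```text
white [164. 258.] 3699 z 0.0879 ctr [ 849.2 -145.2] len 100.0 186.0 long axis deg 90.0
white [304. 235.] 102 z 0.0833 ctr [494.    4.5] len 30.0 20.0 long axis deg 92.8
white [434. 291.] 168 z 0.0306 ctr [284.8 293.1] len 29.0 51.0 long axis deg 56.4
white [415. 353.] 427 z 0.0388 ctr [435.1 395.1] len 69.0 32.0 long axis deg 138.2
brown [202. 151.] 132 z 0.027 ctr [ 574.1 -486.4] len 23.0 96.0 long axis deg 21.1
brown [220. 193.] 159 z 0.1014 ctr [ 619.6 -240. ] len 21.0 20.0 long axis deg 150.0
brown [242. 282.] 365 z 0.0426 ctr [689.9  29.4] len 30.0 68.0 long axis deg 4.8
brown [367. 388.] 868 z 0.0496 ctr [575.5 404.3] len 38.0 89.0 long axis deg 13.9
traywall [242. 286.] 512 z 0.0363 ctr [689.3  27.9] len 125.0 191.0 long axis deg 84.6
white [300.  87.] 328 z 0.0871 ctr [866.4 -62.4] len 71.0 27.0 long axis deg 165.2
white [345. 105.] 2166 z 0.0882 ctr [ 848.9 -154.6] len 161.0 101.0 long axis deg 90.2
white [122. 226.] 279 z 0.0394 ctr [433.8 395.1] len 69.0 31.0 long axis deg 138.2
white [151. 286.] 177 z 0.0305 ctr [285.  293.4] len 30.0 50.0 long axis deg 55.3
brown [127. 175.] 438 z 0.05 ctr [573.2 402.3] len 37.0 91.0 long axis deg 14.6
brown [367. 180.] 121 z 0.1029 ctr [ 614.9 -242.2] len 22.0 21.0 long axis deg 121.8
turn vec units [-1.00e-02  2.00e-03  7.73e+00] q [-0.09 -0.07  1.76 -0.    1.46 -1.73]
at [0.5181 0.0057 0.1959] psi -175.6 turn 7.73 shift [12.9, 9.33, 1.84] F [-0.2 -0.6 -0.2] open 59.7 t 36.1
```

move_arm(plan=[[0, 0, 0.966, 0, 0, 0, 60], [0, 0, 0.966, 0, 0, 0, 60], [0, 0, 0.966, 0, 0, 0, 60], [0, 0, 0.966, 0, 0, 0, 60], [0, 0, 0.966, 0, 0, 0, 60], [0, 0, 0.966, 0, 0, 0, 60], [0, 0, 0.966, 0, 0, 0, 60], [0, 0, 0.966, 0, 0, 0, 60], [0, 0, 0, 0.992, 0.718, 0, 60], [0, 0, 0, 0.992, 0.718, 0, 60]])

```text
t: 37.15
tool_pos: [0.5037, 0.0657, 0.1932]
orientation: [-1.128, -2.928, 0.004]
force: [0.0, -0.1, -0.2]
opening: 0.06
gripper_force: 0.0
```

move_arm(plan=[[0, 0, 0, 0.992, 0.718, 0, 60], [0, 0, 0, 0.992, 0.718, 0, 60], [0, 0, 0, 0.992, 0.718, 0, 60], [0, 0, 0, 0.992, 0.718, 0, 60], [0, 0, 0, 0.992, 0.718, 0, 60], [0, 0, 0, 0.992, 0.718, 0, 60], [0, 0, 0, 0.992, 0.718, 0, 60], [0, 0, 0, 0.992, 0.718, 0, 60], [0, 0, 0, 0.992, 0.718, 0, 60], [0, 0, 0, 0.992, 0.718, 0, 60]])

```text
t: 38.15
tool_pos: [0.4393, 0.3656, 0.193]
orientation: [-1.124, -2.93, 0.006]
force: [0.7, -0.2, 0.6]
opening: 0.0596
gripper_force: 0.0
```

move_arm(plan=[[0, 0, 0, 0.992, 0.718, 0, 60], [0, 0, 0, 0, 0, 0.8, 60], [0, 0, 0, 0, 0, 0.8, 60], [0, 0, 0, 0, 0, 0.8, 60], [0, 0, 0, 0, 0, 0.8, 60], [0, 0, 0, 0, 0, 0.6, 60], [0, 0, 0, 0, 0, 0, 60], [0, 0, 0, 0, 0, 0, 60], [0, 0, 0, 0, 0, 0, 60], [0, 0, 0, 0, 0, 0, 60]])

```text
t: 39.15
tool_pos: [0.4347, 0.3954, 0.1012]
orientation: [-1.126, -2.933, -0.001]
force: [0.3, 0.1, 0.2]
opening: 0.0598
gripper_force: 0.0
```

```bash
python3 - <<'E'
from h import *
c=parts('scene'); fix(.4345,.395,.024,138.1)
save(c,'s4.png',(220,180,480,390),3)
E
```

```text
white [265. 215.] 258 z 0.0461 ctr [ 537.1 -125.6] len 78.0 67.0 long axis deg 161.3
white [164. 258.] 3704 z 0.088 ctr [ 849.3 -144. ] len 183.0 100.0 long axis deg 90.0
white [296. 239.] 367 z 0.0835 ctr [518.5   6.4] len 32.0 70.0 long axis deg 4.1
white [409. 348.] 67 z 0.0395 ctr [443.2 380.1] len 25.0 20.0 long axis deg 134.7
brown [202. 151.] 129 z 0.0269 ctr [ 574.7 -484.7] len 22.0 97.0 long axis deg 23.3
brown [220. 193.] 161 z 0.1012 ctr [ 618.6 -242.1] len 20.0 20.0 long axis deg 66.8
brown [242. 282.] 370 z 0.0427 ctr [689.3  29. ] len 31.0 69.0 long axis deg 5.0
brown [367. 388.] 871 z 0.0495 ctr [574.7 404.1] len 38.0 91.0 long axis deg 13.9
traywall [242. 286.] 504 z 0.0363 ctr [689.4  29. ] len 124.0 191.0 long axis deg 84.3
turn vec units [-0.    -0.005 -0.016] q [ 0.65  0.19  1.66  0.    1.29 -0.19]
at [0.4346 0.3953 0.101 ] psi 138.0 turn -0.02 shift [-0.01, -0.01, 3.08] F [ 0.6 -0.7  0.6] open 60.0 t 39.2
```

View pics/s4.png

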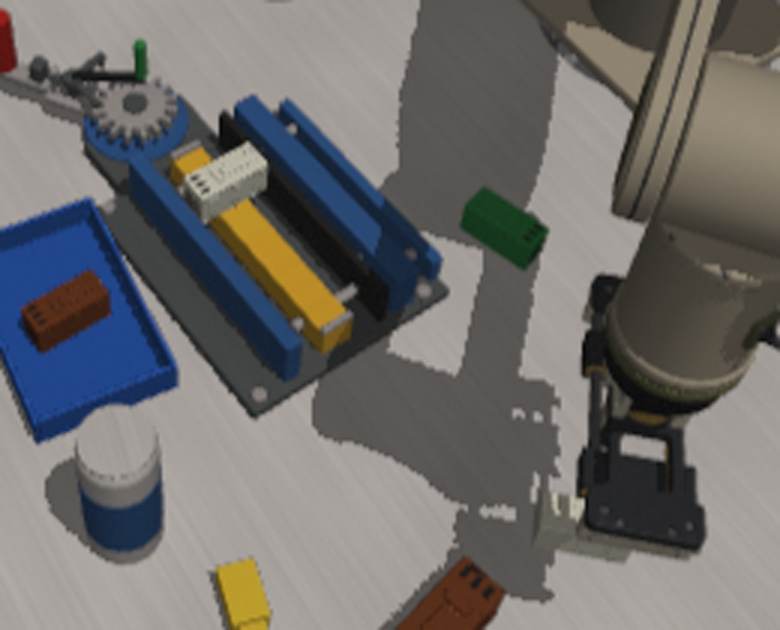

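White1 stands on the ledge at about (225,185), the brown part is in the tray at (65,310), and white2 is under the gripper at (570,525).

move_arm(plan=[[0, 0, 0, 0, 0, 0.5, 60], [0, 0, 0, 0, 0, 0.5, 60], [0, 0, 0, 0, 0, 0.5, 60], [0, 0, 0, 0, 0, 0.5, 60], [0, 0, 0, 0, 0, 0.5, 60], [0, 0, 0, 0, 0, 0.5, 60], [0, 0, 0, 0, 0, 0.1, 60], [0, 0, 0, 0, 0, 0, 20], [0, 0, 0, 0, 0, 0, 20], [0, 0, 0, 0, 0, 0, 20]], force=25)

```text
t: 40.2
tool_pos: [0.4343, 0.3952, 0.0231]
orientation: [-1.125, -2.932, 0.0]
force: [0.2, 1.2, 0.6]
opening: 0.0404
gripper_force: 0.0
```

move_arm(plan=[[0, 0, 0, 0, 0, 0, 20], [0, 0, 0, 0, 0, 0, 20], [0, 0, 0, 0, 0, 0, 20], [0, 0, 0, 0, 0, -0.5, 20], [0, 0, 0, 0, 0, -0.8, 20], [0, 0, 0, 0, 0, -0.9, 20], [0, 0, 0, 0, 0, -0.9, 20], [0, 0, 0, 0, 0, -0.9, 20], [0, 0, 0, 0, 0, 0, 20], [0, 0, 0, 0, 0, 0, 20]])

```text
t: 41.2
tool_pos: [0.4342, 0.395, 0.1226]
orientation: [-1.125, -2.932, 0.001]
force: [-0.3, -1.0, 0.1]
opening: 0.0298
gripper_force: 25.0
```

```bash
python3 - <<'E'
from h import *
fix(.5102,.1044,.0705,184.4)
c=parts('scene')
E
```

```text
turn vec units [-5.000e-03 -9.000e-03 -7.731e+00] q [ 0.65  0.17  1.64  0.    1.33 -0.19]
at [0.4342 0.395  0.1226] psi 138.0 turn -7.73 shift [-2.14, -11.82, 2.09] F [-0.3 -1.   0.1] open 29.8 t 41.2
white [265. 215.] 266 z 0.0464 ctr [ 537.4 -125.4] len 78.0 67.0 long axis deg 162.2
white [164. 258.] 3724 z 0.0879 ctr [ 849.3 -144.6] len 100.0 185.0 long axis deg 90.0
white [296. 239.] 374 z 0.0837 ctr [518.8   6.7] len 32.0 69.0 long axis deg 4.7
brown [202. 150.] 121 z 0.0267 ctr [ 573.9 -486.8] len 22.0 97.0 long axis deg 21.8
brown [220. 193.] 160 z 0.1019 ctr [ 618.2 -241.6] len 22.0 19.0 long axis deg 125.1
brown [241. 282.] 363 z 0.043 ctr [689.5  29.7] len 31.0 68.0 long axis deg 4.4
brown [367. 388.] 867 z 0.0495 ctr [575.7 404.1] len 38.0 90.0 long axis deg 14.2
traywall [242. 286.] 502 z 0.0363 ctr [689.2  28.2] len 125.0 191.0 long axis deg 84.6
```

move_arm(plan=[[0, 0, -0.966, 0, 0, 0, 20], [0, 0, -0.966, 0, 0, 0, 20], [0, 0, -0.966, 0, 0, 0, 20], [0, 0, -0.966, 0, 0, 0, 20], [0, 0, -0.966, 0, 0, 0, 20], [0, 0, -0.966, 0, 0, 0, 20], [0, 0, -0.966, 0, 0, 0, 20], [0, 0, -0.966, 0, 0, 0, 20], [0, 0, 0, -0.178, -0.985, 0, 20], [0, 0, 0, -0.178, -0.985, 0, 20]])

```text
t: 42.25
tool_pos: [0.4453, 0.3455, 0.12]
orientation: [0.123, -3.134, 0.004]
force: [-0.1, -0.3, -0.7]
opening: 0.0299
gripper_force: 25.0
```

move_arm(plan=[[0, 0, 0, -0.178, -0.985, 0, 20], [0, 0, 0, -0.178, -0.985, 0, 20], [0, 0, 0, -0.178, -0.985, 0, 20], [0, 0, 0, -0.178, -0.985, 0, 20], [0, 0, 0, -0.178, -0.985, 0, 20], [0, 0, 0, -0.178, -0.985, 0, 20], [0, 0, 0, -0.178, -0.985, 0, 20], [0, 0, 0, -0.178, -0.985, 0, 20], [0, 0, 0, -0.178, -0.985, 0, 20], [0, 0, 0, -0.178, -0.985, 0, 20]])

```text
t: 43.25
tool_pos: [0.5086, 0.1031, 0.1203]
orientation: [0.12, -3.134, 0.002]
force: [0.8, -0.5, -0.8]
opening: 0.0299
gripper_force: 25.0
```

move_arm(plan=[[0, 0, 0, 0, 0, 0, 20], [0, 0, 0, 0, 0, 0, 20], [0, 0, 0, 0, 0, 0, 20], [0, 0, 0, 0, 0, 0, 20], [0, 0, 0, 0, 0, 0, 20], [0, 0, 0, 0, 0, 0, 20], [0, 0, 0, 0, 0, 0, 20], [0, 0, 0, 0, 0, 0, 20], [0, 0, 0, 0, 0, 0, 20], [0, 0, 0, 0, 0, 0, 20]])

```text
t: 44.25
tool_pos: [0.5098, 0.1043, 0.1224]
orientation: [0.12, -3.137, 0.001]
force: [0.6, 1.0, -0.4]
opening: 0.0296
gripper_force: 25.0
```

```bash
python3 - <<'E'
from h import *
fix(.5102,.1044,.0695,184.4); print(read_state()['gripper_force'])
E
```

```text
turn vec units [-0.007 -0.019 -0.004] q [ 0.1  -0.    1.83 -0.    1.32 -1.54]
at [0.5098 0.1043 0.1224] psi -175.6 turn -0.0 shift [-0.02, 0.0, 2.12] F [ 0.6  1.  -0.4] open 29.6 t 44.2
24.99969184398651
```

move_arm(plan=[[0, 0, 0, 0, 0, 0.4, 20], [0, 0, 0, 0, 0, 0.4, 20], [0, 0, 0, 0, 0, 0.4, 20], [0, 0, 0, 0, 0, 0.4, 20], [0, 0, 0, 0, 0, 0.3, 20], [0, 0, 0, 0, 0, 0.2, 20], [0, 0, 0, 0, 0, 0.02, 20], [0, 0, 0, 0, 0, 0, 20], [0, 0, 0, 0, 0, 0, 20], [0, 0, 0, 0, 0, 0, 45]])

```text
t: 45.25
tool_pos: [0.5101, 0.1043, 0.07]
orientation: [0.12, -3.138, 0.001]
force: [-0.4, -0.2, -0.5]
opening: 0.0338
gripper_force: 0.0
```

move_arm(plan=[[0, 0, 0, 0, 0, 0, 50], [0, 0, 0, 0, 0, 0, 50], [0, 0, 0, 0, 0, 0, 50], [0, 0, 0, 0, 0, -0.6, 50], [0, 0, 0, 0, 0, -0.8, 50], [0, 0, 0, 0, 0, -0.9, 50], [0, 0, 0, 0, 0, -0.9, 50], [0, 0, 0, 0, 0, -0.9, 40], [0, 0, 0, 0, 0, -0.9, 40], [0, 0, 0, 0, 0, 0, 40]])

```text
t: 46.25
tool_pos: [0.5122, 0.1046, 0.1995]
orientation: [-0.12, 3.134, -0.0]
force: [0.1, -0.5, -0.8]
opening: 0.0403
gripper_force: 0.0
```

```bash
python3 - <<'E'
from h import *
parts('scene'); ratchet('scene'); fix(.5195,-.1435,.2,127)
E
```

```text
white [164. 258.] 3698 z 0.0879 ctr [ 849.2 -144.2] len 100.0 184.0 long axis deg 89.9
white [327. 261.] 110 z 0.083 ctr [486.2 103.8] len 31.0 20.0 long axis deg 106.3
white [434. 291.] 164 z 0.0311 ctr [285.8 292.6] len 30.0 52.0 long axis deg 55.1
brown [202. 150.] 123 z 0.0271 ctr [ 573.9 -487.2] len 19.0 93.0 long axis deg 23.2
brown [220. 193.] 159 z 0.1005 ctr [ 618.7 -242.4] len 21.0 20.0 long axis deg 175.7
brown [241. 282.] 366 z 0.0425 ctr [689.5  30. ] len 31.0 67.0 long axis deg 6.2
brown [367. 388.] 864 z 0.0498 ctr [575.4 404.2] len 38.0 87.0 long axis deg 14.0
traywall [242. 286.] 505 z 0.0365 ctr [689.4  29.1] len 125.0 193.0 long axis deg 84.4
post [ 0.6186 -0.238   0.1023] 38 handle 0.586 pin [ 0.5211 -0.1453  0.0975] 12 pin right mm 19.9
blue bar 442 [-82.3 -69.7 -61. ]
blue bar 468 [39.4 47.6 53.1]
turn vec units [-7.000e-03  2.000e-03  9.563e+00] q [ 0.1  -0.07  1.75 -0.    1.46 -1.54]
at [0.5104 0.1044 0.1953] psi -175.6 turn 9.56 shift [-8.14, -5.68, -0.19] F [ 0.   0.4 -0.1] open 40.1 t 46.4
```

move_arm(plan=[[0, 0, 0.943, 0, 0, 0, 40], [0, 0, 0.943, 0, 0, 0, 40], [0, 0, 0.943, 0, 0, 0, 40], [0, 0, 0.943, 0, 0, 0, 40], [0, 0, 0.943, 0, 0, 0, 40], [0, 0, 0.943, 0, 0, 0, 40], [0, 0, 0.943, 0, 0, 0, 40], [0, 0, 0.943, 0, 0, 0, 40], [0, 0, 0.943, 0, 0, 0, 40], [0, 0, 0.943, 0, 0, 0, 40]])

```text
t: 47.35
tool_pos: [0.5089, 0.1042, 0.1926]
orientation: [-1.386, -2.815, 0.005]
force: [0.1, 0.3, -0.4]
opening: 0.04
gripper_force: 0.0
```

move_arm(plan=[[0, 0, 0, -0.81, -0.577, 0, 40], [0, 0, 0, -0.81, -0.577, 0, 40], [0, 0, 0, -0.81, -0.577, 0, 40], [0, 0, 0, -0.81, -0.577, 0, 40], [0, 0, 0, -0.81, -0.577, 0, 40], [0, 0, 0, -0.81, -0.577, 0, 40], [0, 0, 0, -0.81, -0.577, 0, 40], [0, 0, 0, -0.81, -0.577, 0, 40], [0, 0, 0, -0.81, -0.577, 0, 40], [0, 0, 0, -0.81, -0.577, 0, 40]])

```text
t: 48.35
tool_pos: [0.519, -0.1448, 0.1928]
orientation: [-1.38, -2.817, 0.003]
force: [0.4, 0.2, -0.4]
opening: 0.0399
gripper_force: 0.0
```

```bash
cat >> h.py <<'E'
def lf(x,y): 
    t=np.radians(TH); d=np.array([x,y])/1000-L0; return (np.array([d[0]*np.cos(t)+d[1]*np.sin(t),-d[0]*np.sin(t)+d[1]*np.cos(t)])*1e3).round(1)
E
python3 - <<'E'
from h import *
c=parts('scene'); save(c,'s5.png',(190,160,390,310),4); ratchet('scene'); fix(.521,-.1445,.079,127.8)
E
```

```text
white [265. 215.] 251 z 0.0469 ctr [ 536.7 -124.2] len 74.0 66.0 long axis deg 163.5
white [164. 258.] 3701 z 0.088 ctr [ 849.4 -145. ] len 100.0 185.0 long axis deg 90.0
white [296. 239.] 361 z 0.0836 ctr [519.1   7.4] len 32.0 71.0 long axis deg 7.8
white [319. 265.] 393 z 0.0838 ctr [510.4 104.9] len 31.0 70.0 long axis deg 6.2
white [435. 291.] 164 z 0.0307 ctr [285.6 292. ] len 29.0 51.0 long axis deg 57.6
brown [202. 151.] 127 z 0.0266 ctr [ 573.7 -485.6] len 22.0 98.0 long axis deg 24.1
brown [220. 193.] 164 z 0.1008 ctr [ 617.4 -240.3] len 20.0 20.0 long axis deg 98.1
brown [242. 282.] 370 z 0.0425 ctr [688.9  30.1] len 30.0 69.0 long axis deg 5.8
brown [367. 388.] 870 z 0.0495 ctr [575.6 404.2] len 38.0 90.0 long axis deg 14.2
traywall [242. 286.] 513 z 0.0359 ctr [689.3  28.7] len 125.0 191.0 long axis deg 84.5
post [ 0.6198 -0.2378  0.1011] 38 handle 0.593 pin [ 0.5196 -0.1451  0.0986] 16 pin right mm 20.9
blue bar 650 [-83.5 -71.6 -61.4]
blue bar 470 [39.1 46.9 52.8]
turn vec units [-0.039 -0.02  -0.027] q [-0.37 -0.01  1.7  -0.    1.45 -1.02]
at [ 0.519  -0.1463  0.1929] psi 127.6 turn -0.03 shift [0.01, 0.11, 4.56] F [-0.3 -0.5 -1.1] open 39.8 t 48.5
```

View pics/s5.png

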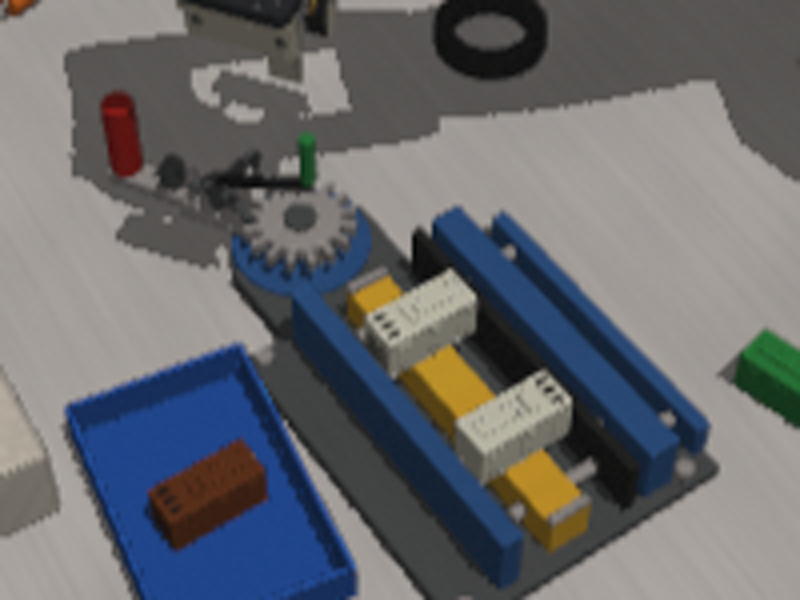

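Both white parts stand on the ledge at about (420,320) and (515,425), with gaps at both jaws, and the brown part is in the tray at (210,495). Next I flip the lever back.

move_arm(plan=[[0, 0, 0, 0, 0.1, 0.65, 40], [0, 0, 0, 0, 0, 0.65, 40], [0, 0, 0, 0, 0, 0.65, 40], [0, 0, 0, 0, 0, 0.65, 40], [0, 0, 0, 0, 0, 0.65, 40], [0, 0, 0, 0, 0, 0.65, 40], [0, 0, 0, 0, 0, 0.65, 40], [0, 0, 0, 0, 0, 0, 40], [0, 0, 0, 0, 0, 0, 40], [0, 0, 0, 0, 0, 0, 40]])

```text
t: 49.45
tool_pos: [0.5222, -0.1425, 0.0816]
orientation: [-1.382, -2.821, 0.002]
force: [-0.2, -0.1, 0.4]
opening: 0.0399
gripper_force: 0.0
```

move_arm(plan=[[0, 0, 0, 0, 0.25, 0, 40], [0, 0, 0, 0, 0.25, 0, 40], [0, 0, 0, 0, 0.25, 0, 40], [0, 0, 0, 0, 0.25, 0, 40], [0, 0, 0, 0, 0.25, 0, 40], [0, 0, 0, 0, 0.25, 0, 40], [0, 0, 0, 0, 0.25, 0, 40], [0, 0, 0, 0, 0.25, 0, 40], [0, 0, 0, 0, 0.08, 0, 40], [0, 0, 0, 0, 0, 0, 40]])

```text
t: 50.45
tool_pos: [0.5631, -0.1105, 0.0807]
orientation: [-1.381, -2.82, 0.002]
force: [-0.3, 0.3, 0.2]
opening: 0.0396
gripper_force: 0.0
```

move_arm(plan=[[0, 0, 0, 0, -0.4, 0, 40], [0, 0, 0, 0, -0.2, 0, 40], [0, 0, 0, 0, 0, -0.8, 40], [0, 0, 0, 0, 0, -0.8, 40], [0, 0, 0, -0.4, 0, -0.8, 40], [0, 0, 0, -0.8, 0, -0.4, 40], [0, 0, 0, -0.8, 0, 0, 40], [0, 0, 0, -0.8, 0, 0, 40], [0, 0, 0, -0.8, 0, 0, 40], [0, 0, 0, 0, 0, 0, 40]])

```text
t: 51.45
tool_pos: [0.6064, -0.1933, 0.1506]
orientation: [-1.385, -2.819, 0.003]
force: [0.2, 0.4, 1.4]
opening: 0.0398
gripper_force: 0.0
```

```bash
python3 - <<'E'
from h import *
ratchet('scene'); fix(.619,-.240,.0635,127)
E
```

```text
post [nan nan nan] 0 handle nan pin [ 0.5623 -0.1203  0.0984] 16 pin right mm nan
blue bar 648 [-83.6 -71.6 -61.4]
blue bar 478 [39.1 46.8 52.7]
turn vec units [-0.023 -0.009  0.116] q [-0.39  0.27  1.47 -0.    1.4  -1.04]
at [ 0.6058 -0.1921  0.1504] psi 127.7 turn 0.12 shift [-1.85, -0.73, 3.48] F [0.8 0.3 0.3] open 40.1 t 51.5
```

```bash
python3 - <<'E'
from h import *
c=ratchet('top'); c2=cam('scene'); P=cloud(c2); f=c2['frame'].astype(int)
m=(f[:,:,0]>60)&(f[:,:,0]>3*f[:,:,1])&(f[:,:,0]>3*f[:,:,2]); m[:150]=0;m[230:]=0;m[:,:190]=0;m[:,260:]=0
q=P[m]; print(len(q)); 
if len(q): print(q.min(0),np.median(q,0),q.max(0))
E
```

```text
post [ 0.6059 -0.2535  0.1014] 13 handle 0.449 pin [nan nan nan] 0 pin right mm nan
blue bar 546 [-86.2 -74.8 -63.8]
blue bar 497 [35.7 42.7 50.3]
32
[ 0.59804468 -0.25181111  0.03611001] [ 0.60659505 -0.24315811  0.05085172] [0.90604241 0.63301672 1.03111271]
```

move_arm(plan=[[0, 0, 0.62, 0, 0, 0, 50], [0, 0, 0.61, 0, 0, 0, 50], [0, 0, 0, -0.66, -0.4, 0, 50], [0, 0, 0, -0.66, -0.4, 0, 50], [0, 0, 0, -0.65, -0.39, 0, 50], [0, 0, 0, 0, 0, 0.87, 50], [0, 0, 0, 0, 0, 0.87, 50], [0, 0, 0, 0, 0, 0.87, 50], [0, 0, 0, 0, 0, 0.87, 50], [0, 0, 0, 0, 0, 0, 50]])

```text
t: 52.6
tool_pos: [0.6025, -0.2489, 0.0596]
orientation: [-1.558, -2.719, 0.004]
force: [-0.0, 0.7, -0.3]
opening: 0.0501
gripper_force: 0.0
```

move_arm(plan=[[0, 0, 0, 0, 0, 0, 20], [0, 0, 0, 0, 0, 0, 20], [0, 0, 0, 0, 0, 0, 20], [0, 0, 0, 0, 0, 0, 20], [0, 0, 0, 0, 0, 0, 20], [0, 0, 0, 0, 0, 0, 20], [0, 0, 0, 0, 0, 0, 20], [0, 0, 0, 0, 0, 0, 20], [0, 0, 0, 0, 0, 0, 20], [0, 0, 0, 0, 0, 0, 20]], force=15)

```text
t: 53.6
tool_pos: [0.6064, -0.2494, 0.0653]
orientation: [1.56, 2.725, -0.003]
force: [-1.0, -3.2, 5.8]
opening: 0.0237
gripper_force: 15.0
```

```bash
python3 - <<'E'
from h import *
arc(); ratchet('scene')
E
```

```text
r 0.1401 h 0.466 psi-rad 179.3 F [-1.  -3.2  5.8] open 0.02367843338943306 15.00116765499115 t 53.6
post [ 0.6039 -0.2386  0.0979] 7 handle 0.493 pin [ 0.5592 -0.1192  0.0969] 15 pin right mm -26.8
blue bar 646 [-83.7 -71.6 -61.4]
blue bar 478 [39.  47.1 52.8]
```

move_arm(plan=[[0, 0, 1, 0.031, -0.585, 0, 20], [0, 0, 1, 0.031, -0.585, 0, 20], [0, 0, 1, 0.031, -0.585, 0, 20], [0, 0, 1, 0.031, -0.585, 0, 20], [0, 0, 1, 0.031, -0.585, 0, 20], [0, 0, 1, 0.031, -0.585, 0, 20], [0, 0, 1, 0.031, -0.585, 0, 20], [0, 0, 1, 0.05, -0.585, 0, 20], [0, 0, 1, 0.05, -0.585, 0, 20], [0, 0, 1, 0.05, -0.585, 0, 20]])

```text
t: 54.65
tool_pos: [0.4665, -0.2493, 0.0653]
orientation: [2.716, 1.573, -0.002]
force: [1.8, -4.5, 5.0]
opening: 0.0239
gripper_force: 15.0
```

move_arm(plan=[[0, 0, 1, 0.031, -0.585, 0, 20], [0, 0, 0.7, 0.031, -0.41, 0, 20], [0, 0, 0, 0, 0, 0, 20], [0, 0, 0, 0, 0, 0, 20], [0, 0, 0, 0, 0, 0, 20], [0, 0, 0, 0, 0, 0, 20], [0, 0, 0, 0, 0, 0, 20], [0, 0, 0, 0, 0, 0, 20], [0, 0, 0, 0, 0, 0, 20], [0, 0, 0, 0, 0, 0, 20]])

```text
t: 55.65
tool_pos: [0.4462, -0.2348, 0.0652]
orientation: [2.842, 1.332, -0.003]
force: [-2.6, -4.9, 5.7]
opening: 0.0236
gripper_force: 15.0
```

```bash
python3 - <<'E'
from h import *
arc(); ratchet('scene')
E
```

```text
r 0.1371 h -0.772 psi-rad 180.0 F [-2.6 -4.9  5.7] open 0.023593985985424816 15.002342909574509 t 55.65
post [ 0.4488 -0.2314  0.1014] 36 handle -0.773 pin [ 0.5547 -0.146   0.0982] 17 pin right mm -26.5
blue bar 623 [-76.3 -65.  -55.1]
blue bar 470 [39.3 47.1 52.9]
```

move_arm(plan=[[0, 0, -1, -0.01, 0.585, 0, 20], [0, 0, -1, 0.0, 0.585, 0, 20], [0, 0, -1, 0.02, 0.585, 0, 20], [0, 0, -1, 0.031, 0.585, 0, 20], [0, 0, -1, 0.031, 0.585, 0, 20], [0, 0, -1, 0.031, 0.585, 0, 20], [0, 0, -1, 0.031, 0.585, 0, 20], [0, 0, -1, 0.031, 0.585, 0, 20], [0, 0, -1, 0.031, 0.585, 0, 20], [0, 0, -1, 0.031, 0.585, 0, 20]])

```text
t: 56.7
tool_pos: [0.5837, -0.2597, 0.0651]
orientation: [1.791, 2.58, -0.003]
force: [-0.7, -1.2, 7.1]
opening: 0.0238
gripper_force: 15.0
```

move_arm(plan=[[0, 0, -1, 0.031, 0.585, 0, 20], [0, 0, -1, 0.031, 0.585, 0, 20], [0, 0, -1, 0.031, 0.585, 0, 20], [0, 0, -1, 0.031, 0.585, 0, 20], [0, 0, -0.6, 0.02, 0.35, 0, 20], [0, 0, 0, 0, 0, 0, 20], [0, 0, 0, 0, 0, 0, 20], [0, 0, 0, 0, 0, 0, 20], [0, 0, 0, 0, 0, 0, 20], [0, 0, 0, 0, 0, 0, 20]])

```text
t: 57.7
tool_pos: [0.6395, -0.2221, 0.0652]
orientation: [1.129, 2.928, -0.002]
force: [5.0, -3.0, 2.3]
opening: 0.0237
gripper_force: 15.0
```

```bash
python3 - <<'E'
from h import *
arc(); ratchet('scene')
E
```

```text
r 0.1404 h 0.774 psi-rad 179.1 F [ 5.  -3.   2.3] open 0.023729587200330755 15.000263303518295 t 57.7
post [nan nan nan] 0 handle nan pin [ 0.5582 -0.1099  0.0981] 15 pin right mm nan
blue bar 636 [-75.6 -64.5 -54.5]
blue bar 484 [39.2 47.2 53.1]
```

move_arm(plan=[[0, 0, 1, 0.031, -0.585, 0, 20], [0, 0, 1, 0.031, -0.585, 0, 20], [0, 0, 1, 0.031, -0.585, 0, 20], [0, 0, 1, 0.031, -0.585, 0, 20], [0, 0, 1, 0.031, -0.585, 0, 20], [0, 0, 1, 0.031, -0.585, 0, 20], [0, 0, 1, 0.031, -0.585, 0, 20], [0, 0, 1, 0.04, -0.585, 0, 20], [0, 0, 1, 0.04, -0.585, 0, 20], [0, 0, 1, 0.04, -0.585, 0, 20]])

```text
t: 58.75
tool_pos: [0.5054, -0.2643, 0.0652]
orientation: [2.447, 1.966, -0.0]
force: [5.3, -1.5, 1.5]
opening: 0.0239
gripper_force: 15.0
```

move_arm(plan=[[0, 0, 1, 0.04, -0.585, 0, 20], [0, 0, 1, 0.04, -0.585, 0, 20], [0, 0, 1, 0.031, -0.585, 0, 20], [0, 0, 1, 0.031, -0.585, 0, 20], [0, 0, 0.7, 0.031, -0.41, 0, 20], [0, 0, 0, 0, 0, 0, 20], [0, 0, 0, 0, 0, 0, 20], [0, 0, 0, 0, 0, 0, 20], [0, 0, 0, 0, 0, 0, 20], [0, 0, 0, 0, 0, 0, 20]])

```text
t: 59.75
tool_pos: [0.4447, -0.2333, 0.0651]
orientation: [2.85, 1.317, -0.001]
force: [2.3, -3.1, 4.3]
opening: 0.0236
gripper_force: 15.0
```

```bash
python3 - <<'E'
from h import *
arc(); c=ratchet('scene'); parts('scene'); save(c,'s6.png',(190,160,390,310),4)
E
```

```text
r 0.1369 h -0.787 psi-rad 180.3 F [ 2.3 -3.1  4.3] open 0.023635191250307348 15.00187486410141 t 59.75
post [ 0.4464 -0.2298  0.1009] 34 handle -0.795 pin [ 0.5542 -0.1467  0.0974] 15 pin right mm -26.6
blue bar 599 [-66.8 -56.1 -46.1]
blue bar 473 [39.1 47.1 52.8]
white [266. 214.] 256 z 0.047 ctr [ 534.5 -123.2] len 59.0 76.0 long axis deg 19.3
white [164. 258.] 3656 z 0.0879 ctr [ 849.3 -144.9] len 100.0 184.0 long axis deg 89.9
white [300. 247.] 400 z 0.0833 ctr [522.  32.] len 70.0 33.0 long axis deg 166.4
white [318. 266.] 394 z 0.0832 ctr [514.  104.7] len 30.0 70.0 long axis deg 4.3
white [435. 291.] 173 z 0.031 ctr [285.  292.5] len 29.0 50.0 long axis deg 57.6
brown [202. 150.] 129 z 0.0265 ctr [ 574.  -486.9] len 21.0 100.0 long axis deg 22.3
brown [275. 173.] 148 z 0.101 ctr [ 446.1 -231.5] len 21.0 19.0 long axis deg 133.5
brown [242. 282.] 365 z 0.043 ctr [689.   29.5] len 29.0 68.0 long axis deg 3.4
brown [367. 388.] 855 z 0.0498 ctr [575.7 404.1] len 38.0 89.0 long axis deg 14.5
traywall [242. 286.] 505 z 0.0364 ctr [689.5  28.6] len 124.0 191.0 long axis deg 84.5
```

View pics/s6.png

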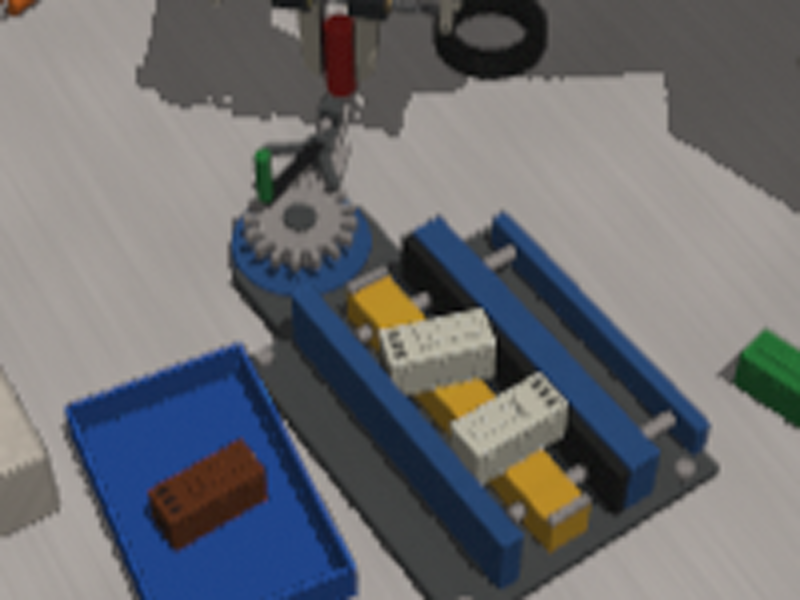

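The view shows that the white1 block at (440,350) was knocked: it's skewed about 18° in the closing vise, while white2 at (510,425) is straight. I'll let go of the handle, take hold of white1 and twist it straight.

move_arm(plan=[[0, 0, 0, 0, 0, 0, 45], [0, 0, 0, 0, 0, 0, 45], [0, 0, 0, 0, 0, 0, 45], [0, 0, 0, 0, 0, -0.9, 50], [0, 0, 0, 0, 0, -1, 50], [0, 0, 0, 0, 0, -1, 50], [0, 0, 0, 0, 0, -1, 45], [0, 0, 0, 0, 0, -1, 45], [0, 0, 0, 0, 0, -0.5, 45], [0, 0, 0, 0, 0, 0, 45]])

```text
t: 60.85
tool_pos: [0.4445, -0.2329, 0.2005]
orientation: [2.85, 1.317, -0.001]
force: [-0.2, 0.4, 0.4]
opening: 0.0448
gripper_force: 0.0
```

```bash
python3 - <<'E'
from h import *
ratchet('scene'); parts('scene'); print('-'); parts('top'); ratchet('top'); fix(.521,.0315,.18,166.4)
E
```

```text
post [ 0.45   -0.233   0.1011] 34 handle -0.759 pin [ 0.5534 -0.1479  0.0987] 14 pin right mm -26.7
blue bar 601 [-66.7 -55.8 -46. ]
blue bar 470 [39.4 47.1 52.9]
white [266. 215.] 249 z 0.0464 ctr [ 533.2 -124.5] len 58.0 74.0 long axis deg 20.9
white [164. 257.] 3588 z 0.0881 ctr [ 849.2 -144.9] len 184.0 100.0 long axis deg 90.0
white [300. 247.] 395 z 0.0833 ctr [521.7  32.9] len 69.0 31.0 long axis deg 166.2
white [318. 266.] 385 z 0.0836 ctr [515.1 104.8] len 30.0 70.0 long axis deg 5.0
white [434. 291.] 168 z 0.0311 ctr [285.5 292.9] len 30.0 50.0 long axis deg 56.5
brown [202. 150.] 127 z 0.027 ctr [ 574.9 -485.1] len 21.0 96.0 long axis deg 25.0
brown [274. 173.] 154 z 0.101 ctr [ 447.5 -233.8] len 20.0 20.0 long axis deg 111.5
brown [242. 282.] 372 z 0.0425 ctr [689.2  29.6] len 31.0 68.0 long axis deg 5.0
brown [367. 388.] 866 z 0.0495 ctr [575.4 404.3] len 38.0 89.0 long axis deg 13.7
traywall [242. 286.] 493 z 0.0362 ctr [689.5  28.6] len 125.0 191.0 long axis deg 84.5
-
white [333. 103.] 3000 z 0.0882 ctr [ 849.  -145.1] len 180.0 101.0 long axis deg 90.1
white [231. 20
[... 202 characters left out ...]
n 62.0 70.0 long axis deg 35.1
white [151. 287.] 168 z 0.0304 ctr [284.5 292.7] len 30.0 50.0 long axis deg 56.9
brown [269. 151.] 239 z 0.043 ctr [685.4  28.5] len 28.0 69.0 long axis deg 6.0
brown [127. 175.] 431 z 0.0503 ctr [573.4 402.6] len 37.0 89.0 long axis deg 13.4
traywall [269. 151.] 441 z 0.0368 ctr [687.4  26.9] len 126.0 188.0 long axis deg 84.2
post [nan nan nan] 0 handle nan pin [ 0.5501 -0.1483  0.1006] 16 pin right mm nan
blue bar 843 [-70.3 -58.  -45.1]
blue bar 472 [35.7 43.1 50.3]
turn vec units [ -0.047  -0.025 -19.464] q [-0.58 -0.12  1.8  -0.    1.47  0.12]
at [ 0.4429 -0.232   0.1971] psi 49.6 turn -19.46 shift [-0.56, 10.98, 0.68] F [-0.  -0.3  1.1] open 45.1 t 61.0
```

move_arm(plan=[[0, 0, 0.971, 0, 0, 0, 45], [0, 0, 0.971, 0, 0, 0, 45], [0, 0, 0.971, 0, 0, 0, 45], [0, 0, 0.971, 0, 0, 0, 45], [0, 0, 0.971, 0, 0, 0, 45], [0, 0, 0.971, 0, 0, 0, 45], [0, 0, 0.971, 0, 0, 0, 45], [0, 0, 0.971, 0, 0, 0, 45], [0, 0, 0.971, 0, 0, 0, 45], [0, 0, 0.971, 0, 0, 0, 45]])

```text
t: 62.05
tool_pos: [0.443, -0.2321, 0.1973]
orientation: [-3.132, 0.243, 0.007]
force: [0.0, -0.6, -0.5]
opening: 0.0451
gripper_force: 0.0
```

move_arm(plan=[[0, 0, 0.971, 0, 0, 0, 45], [0, 0, 0, 0.034, -1, 0, 45], [0, 0, 0, 0.034, -1, 0, 45], [0, 0, 0, 0.034, -1, 0, 45], [0, 0, 0, 0.034, -1, 0, 45], [0, 0, 0, 0.034, -1, 0, 45], [0, 0, 0, 0.034, -1, 0, 45], [0, 0, 0, 0.034, -1, 0, 45], [0, 0, 0, 0.034, -1, 0, 45], [0, 0, 0, 0.034, -1, 0, 45]])

```text
t: 63.05
tool_pos: [0.5067, -0.0155, 0.197]
orientation: [3.115, -0.395, -0.007]
force: [0.0, -0.1, -1.1]
opening: 0.045
gripper_force: 0.0
```

move_arm(plan=[[0, 0, 0, 0.034, -1, 0, 45], [0, 0, 0, 0.034, -1, 0, 45], [0, 0, 0, 0, 0, 0.9, 45], [0, 0, 0, 0, 0, 0.9, 45], [0, 0, 0, 0, 0, 0.6, 45], [0, 0, 0, 0, 0, 0, 45], [0, 0, 0, 0, 0, 0, 45], [0, 0, 0, 0, 0, 0, 45], [0, 0, 0, 0, 0, 0, 45], [0, 0, 0, 0, 0, 0, 45]])

```text
t: 64.05
tool_pos: [0.522, 0.0312, 0.1396]
orientation: [3.116, -0.396, -0.0]
force: [-0.7, -0.2, 0.7]
opening: 0.0449
gripper_force: 0.0
```

```bash
python3 - <<'E'
from h import *
parts('scene'); fix(.5208,.032,.068,-14.5)
E
```

```text
white [164. 258.] 3712 z 0.0879 ctr [ 849.4 -144.3] len 184.0 100.0 long axis deg 90.0
white [307. 247.] 150 z 0.0832 ctr [503.1  42.8] len 23.0 35.0 long axis deg 11.1
white [318. 266.] 405 z 0.0834 ctr [514.4 105.5] len 31.0 71.0 long axis deg 2.8
white [434. 291.] 172 z 0.0306 ctr [285.2 292.5] len 30.0 51.0 long axis deg 59.0
brown [202. 151.] 124 z 0.0272 ctr [ 573.7 -484.8] len 20.0 101.0 long axis deg 19.6
brown [273. 172.] 131 z 0.1018 ctr [ 447.6 -234.7] len 22.0 18.0 long axis deg 95.0
brown [242. 282.] 373 z 0.0424 ctr [689.2  29.3] len 31.0 68.0 long axis deg 5.6
brown [367. 388.] 864 z 0.0496 ctr [575.3 404.2] len 38.0 89.0 long axis deg 14.3
traywall [242. 286.] 510 z 0.0361 ctr [689.4  28.1] len 124.0 191.0 long axis deg 84.6
turn vec units [0.01  0.004 0.003] q [-0.04 -0.02  1.81 -0.    1.35  1.79]
at [0.5219 0.0312 0.1395] psi -14.5 turn 0.0 shift [-0.05, -0.02, 2.86] F [-0.1 -0.4 -0.5] open 45.2 t 64.1
```

move_arm(plan=[[0, 0, 0, 0, 0, 0.5, 45], [0, 0, 0, 0, 0, 0.5, 45], [0, 0, 0, 0, 0, 0.5, 45], [0, 0, 0, 0, 0, 0.5, 45], [0, 0, 0, 0, 0, 0.5, 45], [0, 0, 0, 0, 0, 0.36, 45], [0, 0, 0, 0, 0, 0, 45], [0, 0, 0, 0, 0, 0, 20], [0, 0, 0, 0, 0, 0, 20], [0, 0, 0, 0, 0, 0, 20]], force=45)

```text
t: 65.1
tool_pos: [0.522, 0.0314, 0.068]
orientation: [3.116, -0.396, -0.0]
force: [0.5, 2.6, 0.2]
opening: 0.0296
gripper_force: 45.0
```

move_arm(plan=[[0, 0, 0, 0, 0, 0, 20], [0, 0, 0, 0, 0, 0, 20], [0, 0, 0, 0, 0, 0, 20], [0, 0, -0.3, 0, 0, 0, 20], [0, 0, -0.3, 0, 0, 0, 20], [0, 0, -0.3, 0, 0, 0, 20], [0, 0, 0, 0, 0, 0, 20], [0, 0, 0, 0, 0, 0, 20], [0, 0, 0, 0, 0, 0, 20], [0, 0, 0, 0, 0, 0, 20]])

```text
t: 66.1
tool_pos: [0.5221, 0.0312, 0.068]
orientation: [3.131, -0.25, -0.0]
force: [1.3, 0.5, 5.8]
opening: 0.0298
gripper_force: 45.1
```

```bash
python3 - <<'E'
from h import *
fix(.5208,.032,.068,4.4); s=read_state(); print(s['wrist_torque'],s['gripper_force'])
E
```

```text
turn vec units [ 8.000e-03  2.000e-03 -2.257e+00] q [-0.04  0.07  1.86 -0.    1.21  1.69]
at [0.5221 0.0312 0.068 ] psi -9.1 turn -2.26 shift [-0.05, -0.04, -0.0] F [1.3 0.5 5.8] open 29.8 t 66.1
[ 0.25136269 -0.24022627 -0.42763745] 45.06966769695282
```

move_arm(plan=[[0, 0, -0.28, 0, 0, 0, 20], [0, 0, -0.28, 0, 0, 0, 20], [0, 0, -0.28, 0, 0, 0, 20], [0, 0, -0.28, 0, 0, 0, 20], [0, 0, -0.28, 0, 0, 0, 20], [0, 0, -0.28, 0, 0, 0, 20], [0, 0, -0.28, 0, 0, 0, 20], [0, 0, -0.3, 0, 0, 0, 20], [0, 0, 0, 0, 0, 0, 20], [0, 0, 0, 0, 0, 0, 20]])

```text
t: 67.1
tool_pos: [0.5237, 0.0327, 0.0682]
orientation: [-3.138, -0.124, -0.006]
force: [11.3, 7.7, -0.2]
opening: 0.0294
gripper_force: 45.0
```

```bash
python3 - <<'E'
from h import *
fix(.5208,.032,.068,4.4); s=read_state(); print(s['wrist_torque'],s['gripper_force']); ratchet('scene')
E
```

```text
turn vec units [-0.011 -0.034  0.022] q [-0.04  0.07  1.86  0.    1.21  1.45]
at [0.5237 0.0327 0.0682] psi 4.5 turn 0.02 shift [-0.12, 0.02, 0.01] F [11.3  7.7 -0.2] open 29.4 t 67.1
[ 1.48298232 -1.96373803 -0.1351972 ] 44.967160820961
post [ 0.4499 -0.2312  0.1014] 35 handle -0.768 pin [ 0.5536 -0.1456  0.0987] 12 pin right mm -25.3
blue bar 270 [-67.3 -55.3 -45.3]
blue bar 457 [39.6 47.  52.8]
```

move_arm(plan=[[0, 0, 0, 0, 0, 0, 40], [0, 0, 0, 0, 0, 0, 45], [0, 0, 0, 0, 0, 0, 45], [0, 0, 0, 0, 0, 0, 45], [0, 0, 0, 0, 0, -0.5, 45], [0, 0, 0, 0, 0, -1, 45], [0, 0, 0, 0, 0, -1, 45], [0, 0, 0, 0, 0, -1, 45], [0, 0, 0, 0, 0, -1, 45], [0, 0, 0, 0, 0, -1, 45]], force=15)

```text
t: 68.15
tool_pos: [0.5215, 0.0313, 0.2068]
orientation: [3.138, 0.123, -0.002]
force: [0.2, -0.0, -0.9]
opening: 0.0449
gripper_force: 0.0
```

```bash
python3 - <<'E'
from h import *
fix(.447,-.2315,.19,49.6); s=.135;a=np.radians(TH-90)-.775; print('post est',SP+.14*np.array([np.cos(a),np.sin(a)]), np.degrees(a)+180)
E
```

```text
turn vec units [ 3.000e-03  1.600e-02 -7.519e+00] q [-0.04 -0.07  1.73 -0.    1.48  1.46]
at [0.5215 0.0313 0.2068] psi 4.5 turn -7.52 shift [-9.94, 4.54, 0.67] F [ 0.2 -0.  -0.9] open 44.9 t 68.2
post est [ 0.44400182 -0.23673958] 49.995770877361224
```

move_arm(plan=[[0, 0, -0.94, 0, 0, 0, 50], [0, 0, -0.94, 0, 0, 0, 50], [0, 0, -0.94, 0, 0, 0, 50], [0, 0, -0.94, 0, 0, 0, 50], [0, 0, -0.94, 0, 0, 0, 50], [0, 0, -0.94, 0, 0, 0, 50], [0, 0, -0.94, 0, 0, 0, 50], [0, 0, -0.94, 0, 0, 0, 50], [0, 0, 0, -0.914, 0.415, 0, 50], [0, 0, 0, -0.914, 0.415, 0, 50]])

```text
t: 69.15
tool_pos: [0.5076, -0.0171, 0.2057]
orientation: [2.85, 1.32, -0.003]
force: [0.7, -0.6, 0.6]
opening: 0.05
gripper_force: 0.0
```

move_arm(plan=[[0, 0, 0, -0.914, 0.415, 0, 50], [0, 0, 0, -0.914, 0.415, 0, 50], [0, 0, 0, -0.914, 0.415, 0, 50], [0, 0, 0, -0.914, 0.415, 0, 50], [0, 0, 0, -0.914, 0.415, 0, 50], [0, 0, 0, -0.914, 0.415, 0, 50], [0, 0, 0, -0.914, 0.415, 0, 50], [0, 0, 0, -0.914, 0.415, 0, 50], [0, 0, 0, -0.914, 0.415, 0, 50], [0, 0, 0, 0, 0, 0, 50]])

```text
t: 70.15
tool_pos: [0.4448, -0.2364, 0.206]
orientation: [2.852, 1.314, -0.004]
force: [-0.5, -0.6, 0.3]
opening: 0.0498
gripper_force: 0.0
```

```bash
python3 - <<'E'
from h import *
c=ratchet('scene'); parts('scene'); parts('top'); fix(.4455,-.234,.065,49.6); save(c,'s7.png',(190,160,390,310),4)
E
```

```text
post [ 0.4487 -0.2318  0.1007] 34 handle -0.772 pin [ 0.5538 -0.147   0.0979] 14 pin right mm -26.4
blue bar 629 [-66.8 -55.3 -45.7]
blue bar 467 [39.3 47.1 53.1]
white [266. 214.] 250 z 0.0466 ctr [ 532.9 -124.5] len 58.0 74.0 long axis deg 20.8
white [164. 257.] 3605 z 0.088 ctr [ 849.3 -144.6] len 183.0 100.0 long axis deg 90.0
white [300. 247.] 372 z 0.0836 ctr [523.7  33.3] len 31.0 69.0 long axis deg 3.8
white [316. 266.] 392 z 0.0837 ctr [518.7 105.9] len 31.0 70.0 long axis deg 5.8
white [434. 291.] 179 z 0.0312 ctr [285.5 293.3] len 29.0 53.0 long axis deg 55.8
brown [202. 150.] 129 z 0.0268 ctr [ 573.9 -486.1] len 22.0 98.0 long axis deg 21.7
brown [274. 173.] 154 z 0.1006 ctr [ 447.7 -233.8] len 19.0 20.0 long axis deg 22.0
brown [241. 282.] 369 z 0.0424 ctr [689.3  29.6] len 31.0 67.0 long axis deg 5.2
brown [367. 388.] 869 z 0.0497 ctr [575.5 404.2] len 38.0 89.0 long axis deg 13.9
traywall [241. 286.] 489 z 0.0359 ctr [689.7  27.9] len 124.0 191.0 long axis deg 84.0
white [333. 103.] 3003 z 0.0881 ctr [ 849.2 -144.9] len 101.0 180.0 long axis deg 89.9
white [231. 202.] 284 z 0.084 ctr [517.9 105.5] len 30.0 68.0 long axis deg 5.2
white [259. 203.] 297 z 0.0843 ctr [522.6  32.2] len 29.0 68.0 long axis deg 6.0
white [319. 208.] 290 z 0.0466 ctr [ 534.1 -120.3] len 59.0 74.0 long axis deg 22.6
white [151. 286.] 160 z 0.0311 ctr [284.9 292.9] len 30.0 49.0 long axis deg 55.4
brown [269. 151.] 239 z 0.0434 ctr [685.6  28.4] len 27.0 69.0 long axis deg 5.8
brown [127. 175.] 432 z 0.0497 ctr [574.  402.7] len 37.0 90.0 long axis deg 13.4
traywall [269. 151.] 435 z 0.0363 ctr [687.3  27. ] len 127.0 188.0 long axis deg 84.4
turn vec units [-0.007  0.015 -0.003] q [-0.58 -0.12  1.78 -0.    1.48  0.12]
at [ 0.4457 -0.2337  0.2056] psi 49.6 turn -0.0 shift [-0.02, 0.0, 5.62] F [ 0.1 -0.3  0.7] open 50.0 t 70.3
```

View pics/s7.png

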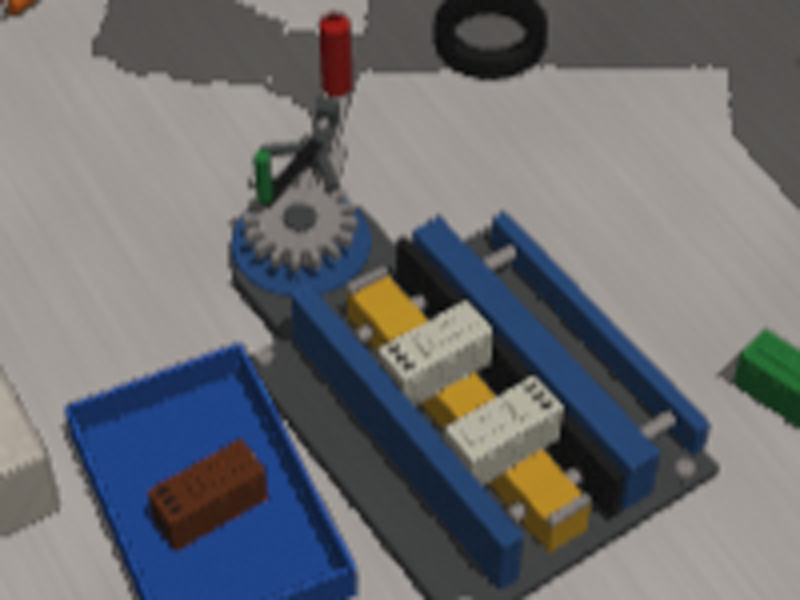

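Both white parts are straight and clamped, at about (435,345) and (505,425), and the jaw is at roughly -3.4 mm. I'll add one more tooth.

move_arm(plan=[[0, 0, 0, 0, 0, 0.8, 50], [0, 0, 0, 0, 0, 0.8, 50], [0, 0, 0, 0, 0, 0.8, 50], [0, 0, 0, 0, 0, 0.8, 50], [0, 0, 0, 0, 0, 0.8, 50], [0, 0, 0, 0, 0, 0.8, 50], [0, 0, 0, 0, 0, 0.8, 50], [0, 0, 0, 0, 0, 0, 50], [0, 0, 0, 0, 0, 0, 20], [0, 0, 0, 0, 0, 0, 20]])

```text
t: 71.3
tool_pos: [0.4464, -0.2342, 0.0666]
orientation: [2.85, 1.318, -0.002]
force: [0.6, 0.4, 0.4]
opening: 0.0383
gripper_force: 0.0
```

move_arm(plan=[[0, 0, 0, 0, 0, 0, 20], [0, 0, 0, 0, 0, 0, 20], [0, 0, 0, 0, 0, 0, 20], [0, 0, 0, 0, 0, 0, 20], [0, 0, 0, 0, 0, 0, 20], [0, 0, 0, 0, 0, 0, 20], [0, 0, 0, 0, 0, 0, 20], [0, 0, 0, 0, 0, 0, 20], [0, 0, 0, 0, 0, 0, 20], [0, 0, 0, 0, 0, 0, 20]])

```text
t: 72.3
tool_pos: [0.4463, -0.2348, 0.0663]
orientation: [2.85, 1.317, -0.001]
force: [1.3, -0.2, 6.0]
opening: 0.0239
gripper_force: 15.0
```

```bash
python3 - <<'E'
from h import *
arc()
E
```

```text
r 0.137 h -0.771 psi-rad 179.4 F [ 1.3 -0.2  6. ] open 0.0238881050201311 15.001320093870163 t 72.3
```

move_arm(plan=[[0, 0, -1, 0.0, 0.585, 0, 20], [0, 0, -1, 0.02, 0.585, 0, 20], [0, 0, -1, 0.031, 0.585, 0, 20], [0, 0, -1, 0.031, 0.585, 0, 20], [0, 0, -1, 0.031, 0.585, 0, 20], [0, 0, -1, 0.031, 0.585, 0, 20], [0, 0, 0, 0, 0, 0, 20], [0, 0, 0, 0, 0, 0, 20], [0, 0, 0, 0, 0, 0, 20], [0, 0, 0, 0, 0, 0, 20]])

```text
t: 73.3
tool_pos: [0.5256, -0.2675, 0.0662]
orientation: [2.305, 2.134, -0.001]
force: [0.9, 3.7, 8.0]
opening: 0.0237
gripper_force: 15.0
```

move_arm(plan=[[0, 0, 1, 0.031, -0.585, 0, 20], [0, 0, 1, 0.031, -0.585, 0, 20], [0, 0, 1, 0.031, -0.585, 0, 20], [0, 0, 1, 0.04, -0.585, 0, 20], [0, 0, 1, 0.05, -0.585, 0, 20], [0, 0, 1, 0.05, -0.585, 0, 20], [0, 0, 0, 0, 0, 0, 20], [0, 0, 0, 0, 0, 0, 20], [0, 0, 0, 0, 0, 0, 20], [0, 0, 0, 0, 0, 0, 20]])

```text
t: 74.3
tool_pos: [0.4462, -0.2345, 0.0661]
orientation: [2.85, 1.318, -0.002]
force: [0.4, -1.0, 8.4]
opening: 0.0237
gripper_force: 15.0
```

```bash
python3 - <<'E'
from h import *
arc(); ratchet('scene')
E
```

```text
r 0.1369 h -0.773 psi-rad 179.5 F [ 0.4 -1.   8.4] open 0.023724636267349344 15.00129148364067 t 74.3
post [ 0.4487 -0.2318  0.1022] 33 handle -0.772 pin [ 0.5541 -0.1467  0.1003] 14 pin right mm -26.4
blue bar 619 [-64.3 -53.3 -43.3]
blue bar 471 [39.2 47.  52.8]
```

move_arm(plan=[[0, 0, 0, 0, 0, 0, 45], [0, 0, 0, 0, 0, 0, 45], [0, 0, 0, 0, 0, 0, 45], [0, 0, 0, 0, 0, -0.9, 50], [0, 0, 0, 0, 0, -1, 50], [0, 0, 0, 0, 0, -1, 50], [0, 0, 0, 0, 0, -1, 50], [0, 0, 0, 0, 0, -1, 50], [0, 0, 0, 0, 0, 0, 50], [0, 0, 0, 0, 0, 0, 50]])

```text
t: 75.35
tool_pos: [0.4456, -0.2338, 0.1874]
orientation: [2.851, 1.318, -0.003]
force: [-0.1, 0.1, 0.0]
opening: 0.0502
gripper_force: 0.0
```

```bash
python3 - <<'E'
from h import *
c=ratchet('scene'); parts('scene'); parts('top'); ratchet('top'); print(lf(523,33),lf(518.5,105.7)); save(c,'s8.png',None,1.3)
E
```

```text
post [ 0.4492 -0.2315  0.1011] 34 handle -0.771 pin [ 0.5537 -0.1463  0.0992] 14 pin right mm -25.9
blue bar 615 [-64.4 -53.  -43.5]
blue bar 478 [39.2 46.7 53. ]
white [265. 214.] 254 z 0.0466 ctr [ 533.8 -124.1] len 61.0 77.0 long axis deg 11.6
white [164. 257.] 3578 z 0.0879 ctr [ 849.3 -145.1] len 185.0 100.0 long axis deg 90.0
white [300. 247.] 369 z 0.0839 ctr [523.7  33.4] len 30.0 69.0 long axis deg 4.0
white [316. 266.] 395 z 0.0836 ctr [518.7 105.7] len 30.0 70.0 long axis deg 5.9
white [434. 291.] 166 z 0.0308 ctr [285.  292.2] len 29.0 50.0 long axis deg 57.5
brown [202. 151.] 124 z 0.0272 ctr [ 575.1 -485.7] len 21.0 96.0 long axis deg 20.7
brown [274. 173.] 149 z 0.1008 ctr [ 448.2 -232.8] len 21.0 16.0 long axis deg 136.4
brown [242. 282.] 369 z 0.0427 ctr [689.1  29.1] len 30.0 67.0 long axis deg 4.2
brown [367. 388.] 853 z 0.0495 ctr [575.7 404.2] len 38.0 89.0 long axis deg 14.0
traywall [241. 286.] 504 z 0.0362 ctr [689.7  28.3] len 124.0 191.0 long axis deg 84.6
white [333. 103.] 2956 z 0.0881 ctr [ 849. -145.] len 99.0 180.0 long axis deg 89.8
white [231. 202.] 284 z 0.0842 ctr [517.7 105.4] len 29.0 68.0 long axis deg 4.6
white [259. 203.] 296 z 0.0844 ctr [522.7  32.8] len 29.0 69.0 long axis deg 4.3
white [319. 208.] 288 z 0.0462 ctr [ 533.9 -120.8] len 60.0 72.0 long axis deg 23.4
white [151. 287.] 169 z 0.0306 ctr [284.7 292.8] len 30.0 49.0 long axis deg 56.7
brown [269. 151.] 239 z 0.0431 ctr [685.5  28.4] len 28.0 70.0 long axis deg 5.8
brown [127. 175.] 433 z 0.0499 ctr [573.4 402.3] len 37.0 90.0 long axis deg 13.8
traywall [269. 151.] 441 z 0.0364 ctr [687.7  27. ] len 127.0 188.0 long axis deg 84.3
post [nan nan nan] 0 handle nan pin [ 0.548  -0.1484  0.0992] 19 pin right mm nan
blue bar 821 [-68.1 -56.3 -42.1]
blue bar 432 [35.7 43.8 50.4]
[  1.3 -22.2] [ 2.4 50.7]
```

View pics/s8.png

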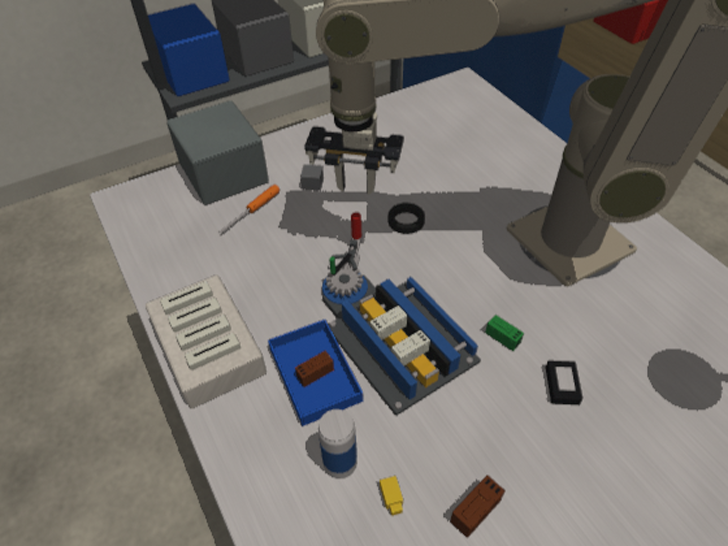

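The final view shows both white parts clamped straight at about (390,320) and (412,345), the brown part in the tray at (315,368), and the bystanders in place. The jaw is at about -5.8 mm, so I'm handing the job in.

```bash
python3 -c "
from plant import close_job
print(close_job())"
```

```text
the job is handed in; nothing more can be done
None
```

The job is handed in, with no verdict returned. By camera, the brown connector lies in the tray and both white connectors are clamped straight, with the jaw about 5.8 mm past its starting point (springs pressed in about 5 mm) and the lever on tightening; one white was knocked askew during closing and I twisted it straight.

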